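# Free the tagged samples from the left-hand-thread clamp

## Robot

A 6-joint arm with a two-finger parallel gripper is mounted at the origin on a cart in front of the work surface, level with it; the furniture and walls round the work are solid. World frame = base frame: x ahead of the robot, y to its left, z up, the work surface at z = 0. Lengths are in m, angles in rad, forces in N, time in s.
With the tool pointing down it reaches from about 0.275 to 0.825 m from the base axis. Payload 5.2 kg.
Tool frame: the origin (TCP) lies at the very end of the fingers, on their centre line; the grasp point (between the pads) lies 19 mm behind it (hold_point_z is the distance from the TCP to the grasp point, in m); z points along the fingers, y is the line along which they close (so a half turn about z gives the same grasp; the last joint's range is limited). The gripper opens to 93 mm and grips with 3 to 60 N. Pads are 15 mm wide; open, the fingers measure 128 mm over their backs; the gripper's body (75 mm by 188 mm) begins 65 mm behind the grasp point.
Start: joints at [-1.337, 0.259, 1.535, -0, 1.348, -0.203], TCP at [0.233, -0.498, 0.219] pointing down, gripper open.
Joint ranges: [-3.14, 3.14], [-0.91, 2.08], [0.19, 2.58], [-1.22, 4.36], [0.22, 2.71], [-3.12, 3.12]. Speed limits (rad/s): [2.57, 2.57, 3.14, 3.14, 3.14, 3.14].

## Interface

Orientations are given as a 3x3 rotation matrix whose columns are the frame's x, y, z axes.
In Python, from bench import * gives the robot as it stands.
- The arm moves only by the tool play_rows, never from a script. Its argument "steps" is a list of rows, each an object of numbers: "x", "y", "z": the shift along the tool's x, y, z in units of 40 mm (1.0 is 40 mm); "turn": the turn about the tool's z in units of 5 degrees (1.0 is 5 degrees). In form: [{"x": .., "y": .., "z": .., "turn": ..}, ...]. A call has 1 to 20 rows; each row is the pose to reach, as a shift and turn from the pose commanded when the call began, along the tool's axes at that moment; what a row does not reach only later rows make up. A row lasts 1/10 s, in which the tool goes at most 50 mm and 8.59 degrees, less where a joint would pass 70% of its speed; a pose out of reach is approached as far as the arm can. A call with a gripper value outside its range is refused whole. "fingers" is the opening, from 0 (shut) to 1 (fully open), set as the call begins (left out, the last holds). The fingers move at their own pace and stop on an object; the grip force is fixed at half the most. Time passes only in rows, so rows that repeat a pose let the fingers close. It gives the time, the measured TCP pose, the force, the opening and the grip force at its end, in the units of the state.
- sense(): the state, without advancing time (a new reading comes with each control period).
- get_image(name): name is "scene" or "top" or "wrist"; returns the picture (400x640x3 uint8, blue, green, red); there is no depth.
- calibration(name): a dict with "mtx" (3x3 intrinsics, pixels), "world_from_camera" (4x4, takes a point from camera to world coordinates). Camera axes: x right, y up, looking along -z (the intrinsics and any distortion apply to the point x, -y, -z); pixel columns grow to the right and rows downward; lengths in m; the calibration is good to about 2 mm. A picture is of the moment at which its call begins: read the wrist's pose just before it. calibration takes no time and is no camera call; for the wrist camera it gives the pose at the moment of the call.
- close_job(): hands the job in; it is judged then, once.
The state is a dict: "clock": time; "joint_positions": joint angles; "joint_velocities": joint speeds; "joint_efforts": joint torques, N m; "ee_pos": TCP position; "eef_rot": TCP orientation; "wrist_force": force on the tool from outside, world axes, zero at the start; "wrist_torque": the same for the moment, N m; "width": opening from 0.0 (shut) to 1.0 (fully open); "grasp_force": force on a finger pad.
Only numpy, scipy, OpenCV 4.12 (cv2) and the standard library are available. Lean on these libraries where they do the work, as an engineer would, in place of code of your own. Each camera call takes 0.05 s, during which the arm holds its last target. There are 200 camera calls.

## Task

First clear the blocks that stand in front of the green sample clamp onto the black rubber mat. Then loosen the clamp's brass hand nut by one full turn: it has a left-hand thread, so it comes loose clockwise seen from above; feel that it gives and never tighten it. Only then draw each tagged tube straight out from under the bar, towards the front of the clamp, and lay them all flat in the white tray, leaving the other things on the bench where they are.

Things in the scene. Friction and masses are not known exactly. Their poses are not given: they have to be found in the camera images.
- clamp: fixed green clamp, 150 mm wide (y), 25 mm high. Origin: centre of its underside; +x away from the robot, so tubes draw out towards -x. Body from x = -31 to +75 mm. Three steel tongues at y = -50, 0, +50 mm, 10 mm wide, from 11 to 25 mm above the bench, carry the tags forward to x = -76 mm; beside the tongues it is open down to the bench
- bar: aluminium pressure bar of the clamp, 80 (x) x 134 x 10 mm, lying on the tubes; origin at the centre of its underside, 33 mm above the bench when tight, 32 mm behind the clamp's origin. It rises 1 mm for each radian the nut is loosened
- nut_grip (a point): centre of the round knurled brass hand nut (44 mm diameter, 24 mm tall, white mark on top), 67 mm above the bench when tight; the nut stands 12 mm clear above the bar on a 22 mm thick collar, 52 mm behind the clamp's origin; z up
- nut (a joint): angle of the hand nut in rad, growing clockwise seen from above = loosening (left-hand thread); starts at 0 to 0.25 (tight), top stop at 6.6, a full turn is 6.28. Friction about 0.08 N m. Anticlockwise it tightens and comes up hard at -0.4
- white_tray: fixed white enamel tray, 105 (x) x 160 (y) x 16 mm, origin at the centre of its underside, floor 2 mm thick, thin walls
- mat: fixed black rubber mat, 140 (x) x 160 (y) x 3 mm, origin at the centre of its underside
- lever_punch: fixed dark lever punch standing between the clamp and the tray and mat: base plate 150 (x) x 100 mm, origin 43 mm behind the middle of its front edge, column and head 170 mm tall, its black-balled lever slants forward and up to about 100 mm before the origin, 265 mm above the bench: carry things round the front of it or well over it
- cork_mid (a point): centre of the brown cork sanding block, 51 (x) x 86 (y) x 29 mm, 0.05 kg, loose in front of the clamp (may be absent: None)
- vee_mid (a point): centre of the grey steel V block, 50 (x) x 38 (y) x 34 mm, 0.42 kg, loose in front of the clamp, V opening upward, flat outer faces: take it across the 38 mm (may be absent: None)
- tag_0_mid (a point): middle of tagged tube 0 (right, y = -50 mm in the clamp), 106 mm long along its x, 0.02 kg: a buff tag 42 x 17 x 9 mm (x = -53 to -11 mm, towards the robot) and a silver tube 8 mm thick (x = -11 to +53 mm) whose end lies up to 46 mm under the bar (may be absent: None)
- tag_0_grip (a point): point to grip tagged tube 0: centre of its tag, 32 mm before the middle, half-way up; same axes; starts 29.5 mm above the bench
- tag_0: tagged tube 0 itself: 4.5 mm under its middle, same axes
- tag_1_mid (a point): middle of tagged tube 1 (middle, y = 0 in the clamp), 106 mm long along its x, 0.02 kg: a buff tag 42 x 17 x 9 mm (x = -53 to -11 mm, towards the robot) and a silver tube 8 mm thick (x = -11 to +53 mm) whose end lies up to 46 mm under the bar (may be absent: None)
- tag_1_grip (a point): point to grip tagged tube 1: centre of its tag, 32 mm before the middle, half-way up; same axes; starts 29.5 mm above the bench
- tag_1: tagged tube 1 itself: 4.5 mm under its middle, same axes
- tag_2_mid (a point): middle of tagged tube 2 (left, y = +50 mm in the clamp), 106 mm long along its x, 0.02 kg: a buff tag 42 x 17 x 9 mm (x = -53 to -11 mm, towards the robot) and a silver tube 8 mm thick (x = -11 to +53 mm) whose end lies up to 46 mm under the bar (may be absent: None)
- tag_2_grip (a point): point to grip tagged tube 2: centre of its tag, 32 mm before the middle, half-way up; same axes; starts 29.5 mm above the bench
- tag_2: tagged tube 2 itself: 4.5 mm under its middle, same axes
- try_square: bystander: try square, wooden stock and steel blade, 75 x 118 x 12 mm, lying on the bench; leave it
- glass_jar: bystander: glass jar, 63 mm across, 99 mm tall, origin under its base; leave it
- flux_tin: bystander: tin with red lid, 63 mm across, 30 mm tall; leave it
- cork_block: the cork block itself: origin at the centre of its underside, same axes as its centre point
- vee_block: the V block itself: origin at the centre of its underside, same axes as its centre point

How it is judged:
By the outcome, as a careful person would: the job done as asked, in the order asked, and still so for the second after the job is handed in, with the robot touching nothing.
Of tag_0, tag_1, tag_2 only 2 to 3 are there at a start; the rules pass over those that are not, and their reading is None.
Of cork_block, vee_block only 1 to 2 are there at a start; the rules pass over those that are not, and their reading is None.
At some moment in a run one of cork_block, vee_block may be knocked a few centimetres aside while the robot is not near it.
Once in a run the grip may slacken for a moment while it holds something.
It also fails if it takes over 210 s, if anything falls off the work surface, if the arm or the gripper's body presses on something with over 40 N, if the wrist force passes 120 N, or if a joint passes its speed limit or range.

## Working session

There is one attempt and no reset: what is moved stays moved. The work goes in short steps, Python scripts to look and compute and a tool call to move; the robot and the scene stay as the last step left them, time stands still between calls to the robot, and variables do not carry over. Pictures are saved under pics/ and viewed, at most 14 in all, crops included, and the job is handed in when it is done.

Besides the shell and the picture viewer there is one more tool, called after "Call:" by a JSON object that holds its "op" and its "data". play_rows: Moves the arm, as the interface text tells. Its arguments: {"type":"object","properties":{"steps":{"type":"array"},"fingers":{"type":"number"}},"required":["steps"]}

```bash
ls; mkdir -p pics; python3 - <<'E'
from bench import *
import cv2,numpy as np
np.set_printoptions(precision=4,suppress=True)
s=sense();print(s)
for n in("scene","top"):
    cv2.imwrite(f"pics/{n}0.png",get_image(n));c=calibration(n);print(n,c)
E
```

```text
pics
{'clock': 0.0, 'joint_positions': array([-1.3368,  0.2593,  1.5361,  0.    ,  1.348 , -0.2028]), 'joint_velocities': array([-0.0019, -0.0002,  0.002 , -0.0002, -0.0013,  0.0016]), 'joint_efforts': array([ -0.0022, -43.7309, -28.4003,   0.0716,   0.0418,  -0.0002]), 'ee_pos': array([ 0.2326, -0.4978,  0.2178]), 'eef_rot': array([[ 0.9061,  0.423 , -0.0004],
       [ 0.423 , -0.9061,  0.0018],
       [ 0.0004, -0.0018, -1.    ]]), 'wrist_force': array([ 0.6788, -0.4867,  0.6926]), 'wrist_torque': array([0.0135, 0.0039, 0.0678]), 'grasp_force': 0.0, 'width': 0.9994261186330279}
scene {'mtx': array([[451.903 ,   0.    , 319.0332],
       [  0.    , 451.903 , 192.5547],
       [  0.    ,   0.    ,   1.    ]]), 'world_from_camera': array([[-0.5598,  0.6028, -0.5686, -0.1078],
       [-0.8286, -0.3999,  0.3918,  0.7129],
       [ 0.0088,  0.6905,  0.7233,  0.9707],
       [ 0.    ,  0.    ,  0.    ,  1.    ]])}
top {'mtx': array([[455.9717,   0.    , 326.3997],
       [  0.    , 455.9717, 196.2836],
       [  0.    ,   0.    ,   1.    ]]), 'world_from_camera': array([[-0.0195,  0.9941, -0.1063,  0.448 ],
       [-0.9997, -0.0206, -0.0091,  0.2114],
       [-0.0113,  0.106 ,  0.9943,  1.5153],
       [ 0.    ,  0.    ,  0.    ,  1.    ]])}
```

View pics/scene0.png

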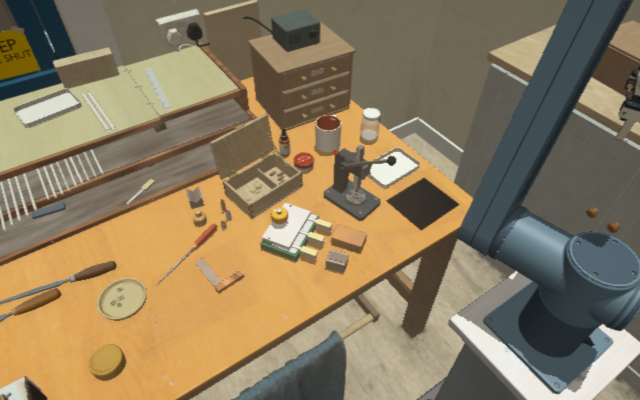

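View pics/top0.png

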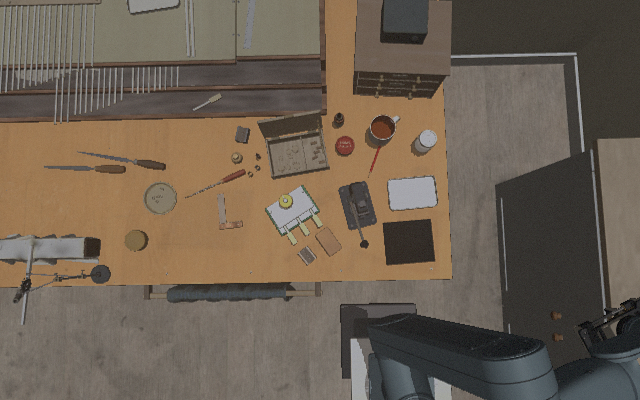

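The scene shows the clamp around (292,240), with three tags, the cork at (348,237), the V block at (337,261), the punch at (355,185), tray and mat to its right. The top view agrees, with the clamp around (291,210), cork (329,240), V block (307,256), mat (409,242) and tray (412,193). I'll zoom in on it.

```bash
python3 - <<'E'
import cv2
a=cv2.imread("pics/top0.png")[175:275,255:345];cv2.imwrite("pics/t1.png",cv2.resize(a,None,fx=6,fy=6,interpolation=cv2.INTER_CUBIC))
a=cv2.imread("pics/scene0.png")[195:280,250:380];cv2.imwrite("pics/s1.png",cv2.resize(a,None,fx=6,fy=6,interpolation=cv2.INTER_CUBIC))
E
```

```text
(no output)
```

View pics/t1.png

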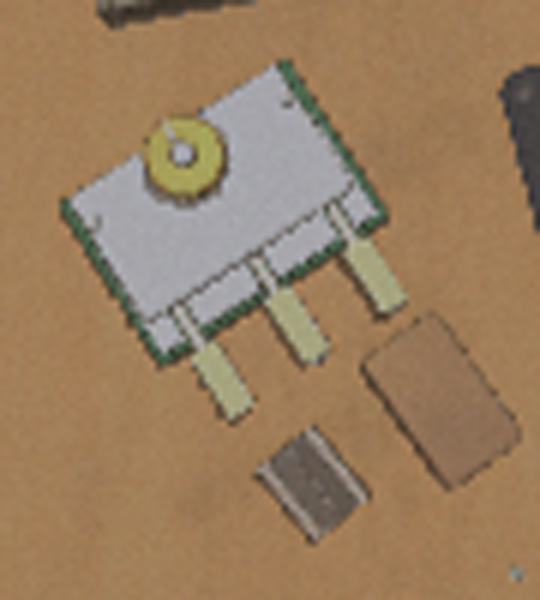

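View pics/s1.png

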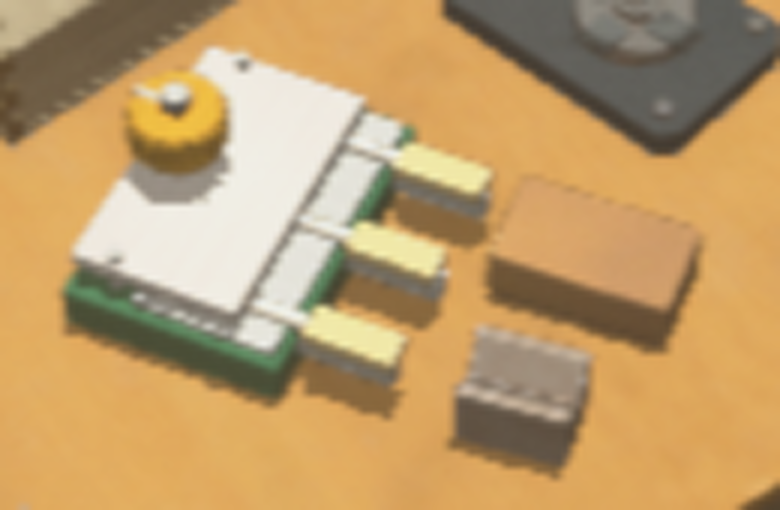

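```bash
cat > h.py <<'E'
from bench import *
import cv2,numpy as np
np.set_printoptions(precision=4,suppress=True)
def ray(c,px,z):
    "pixel -> world point on plane z"
    K=np.array(c["mtx"]);T=np.array(c["world_from_camera"])
    d=np.linalg.solve(K,[px[0],px[1],1]);d=T[:3,:3]@np.array([d[0],-d[1],-d[2]])
    return T[:3,3]+d*(z-T[2,3])/d[2]
def proj(c,P):
    K=np.array(c["mtx"]);T=np.array(c["world_from_camera"])
    p=(np.atleast_2d(P)-T[:3,3])@T[:3,:3];p=p*[1,-1,-1];q=p@K.T;return q[:,:2]/q[:,2:]
def go(target,psi=None):
    "tool-frame row for world TCP target (and tool-x yaw psi, deg)"
    s=sense();R=np.array(s["eef_rot"]);d=R.T@(np.array(target)-s["ee_pos"])/.04
    y=np.degrees(np.arctan2(R[1,0],R[0,0]));t=0 if psi is None else ((y-psi+180)%360-180)/5
    print("row x %.3f y %.3f z %.3f turn %.3f"%(*d,t),"yaw %.2f q6 %.2f"%(y,s["joint_positions"][5]),"t",s["clock"])
def st():
    s=sense();R=s["eef_rot"];print("t %.2f"%s["clock"],"p",s["ee_pos"],"yaw %.2f"%np.degrees(np.arctan2(R[1,0],R[0,0])),"q6 %.3f"%s["joint_positions"][5],"F",s["wrist_force"],"M",s["wrist_torque"],"w %.4f g %.1f"%(s["width"],s["grasp_force"]))
E
python3 - <<'E'
from h import *
c=calibration("top");T=lambda x,y,z:ray(c,((x+.5)/6-.5+255,(y+.5)/6-.5+175),z)
for n,x,y,z in[("nut",183,153,.079),("t0n",391,308,.034),("t0f",352,243,.034),("t1n",315,355,.034),("t1f",279,290,.034),("t2n",236,413,.034),("t2f",203,348,.034),("cork",442,400,.029),("c1",365,365,.029),("c2",433,312,.029),("c3",520,435,.029),("c4",452,488,.029),("v",313,484,.034),("v1",258,472,.034),("v2",312,428,.034),("v3",370,495,.034),("v4",314,542,.034),("body fl bottom",163,365,.003),("body fr",387,217,.02)]: print(n,T(x,y,z))
for n,x,y,z in[("mat",384,222,.003),("mat",432,219,.003),("mat",436,262,.003),("mat",384,264,.003),("tray",388,179,.016),("tray",436,178,.016),("tray",439,208,.016),("tray",389,210,.016),("ball",364,244,.265),("pbase",345,230,.01),("boxfront",275,178,.05),("boxfront",328,172,.05)]: print(n,ray(c,(x,y),z))
E
```

```text
nut [0.5921 0.3558 0.079 ]
t0n [0.5101 0.2485 0.034 ]
t0f [0.5457 0.269  0.034 ]
t1n [0.4855 0.29   0.034 ]
t1f [0.521 0.309 0.034]
t2n [0.4552 0.3331 0.034 ]
t2f [0.4905 0.3505 0.034 ]
cork [0.46  0.222 0.029]
c1 [0.4797 0.2633 0.029 ]
c2 [0.5076 0.2259 0.029 ]
c3 [0.4404 0.1802 0.029 ]
c4 [0.4128 0.2175 0.029 ]
v [0.4164 0.2921 0.034 ]
v1 [0.4234 0.3216 0.034 ]
v2 [0.4464 0.2922 0.034 ]
v3 [0.41   0.2616 0.034 ]
v4 [0.3856 0.2921 0.034 ]
body fl bottom [0.4825 0.3756 0.003 ]
body fr [0.5605 0.2502 0.02  ]
mat [0.52   0.0363 0.003 ]
mat [ 0.5268 -0.1226  0.003 ]
mat [ 0.3857 -0.1295  0.003 ]
mat [0.3824 0.0409 0.003 ]
tray [0.6616 0.0199 0.016 ]
tray [ 0.6616 -0.1389  0.016 ]
tray [ 0.5618 -0.1443  0.016 ]
tray [0.5586 0.0201 0.016 ]
ball [0.4488 0.123  0.265 ]
pbase [0.496  0.1662 0.01  ]
boxfront [0.6678 0.3908 0.05  ]
boxfront [0.6839 0.2182 0.05  ]
```

```bash
python3 - <<'E'
from h import *
go([.30,.08,.24],38);go([.40,.28,.24],38)
E
```

```text
row x 7.639 y -12.378 z -0.530 turn -2.594 yaw 25.03 q6 -0.20 t 0.1
row x 12.020 y -15.851 z -0.523 turn -2.594 yaw 25.03 q6 -0.20 t 0.1
```

Call:
{"op": "play_rows", "data": {"steps": [{"x":7.6,"y":-12.4,"z":-0.5,"turn":-2.6},{"x":7.6,"y":-12.4,"z":-0.5,"turn":-2.6},{"x":7.6,"y":-12.4,"z":-0.5,"turn":-2.6},{"x":7.6,"y":-12.4,"z":-0.5,"turn":-2.6},{"x":7.6,"y":-12.4,"z":-0.5,"turn":-2.6},{"x":7.6,"y":-12.4,"z":-0.5,"turn":-2.6},{"x":7.6,"y":-12.4,"z":-0.5,"turn":-2.6},{"x":7.6,"y":-12.4,"z":-0.5,"turn":-2.6},{"x":7.6,"y":-12.4,"z":-0.5,"turn":-2.6},{"x":7.6,"y":-12.4,"z":-0.5,"turn":-2.6},{"x":7.6,"y":-12.4,"z":-0.5,"turn":-2.6},{"x":7.6,"y":-12.4,"z":-0.5,"turn":-2.6},{"x":12,"y":-15.9,"z":-0.5,"turn":-2.6},{"x":12,"y":-15.9,"z":-0.5,"turn":-2.6},{"x":12,"y":-15.9,"z":-0.5,"turn":-2.6},{"x":12,"y":-15.9,"z":-0.5,"turn":-2.6},{"x":12,"y":-15.9,"z":-0.5,"turn":-2.6},{"x":12,"y":-15.9,"z":-0.5,"turn":-2.6},{"x":12,"y":-15.9,"z":-0.5,"turn":-2.6},{"x":12,"y":-15.9,"z":-0.5,"turn":-2.6}]}}

```text
clock: 2.1
ee_pos: [0.3979, 0.28, 0.2384]
eef_rot: [[0.788, 0.616, -0.001], [0.616, -0.788, -0.001], [-0.001, -0.0, -1.0]]
wrist_force: [-0.7, -0.1, 0.5]
width: 1.003
grasp_force: 0.0
```

```bash
python3 - <<'E'
from h import *
import pickle
st();c=calibration("wrist");im=get_image("wrist");cv2.imwrite("pics/w1.png",im);pickle.dump(c,open("w1.pkl","wb"));print(c)
E
```

```text
t 2.10 p [0.3979 0.28   0.2384] yaw 37.99 q6 1.292 F [-0.7495 -0.1004  0.5136] M [-0.0056  0.0392  0.0065] w 1.0025 g 0.0
{'mtx': array([[340.7382,   0.    , 325.6995],
       [  0.    , 340.7382, 197.0135],
       [  0.    ,   0.    ,   1.    ]]), 'world_from_camera': array([[ 0.6158,  0.7508,  0.2389,  0.4637],
       [-0.7879,  0.587 ,  0.1859,  0.3326],
       [-0.0007, -0.3027,  0.9531,  0.4035],
       [ 0.    ,  0.    ,  0.    ,  1.    ]])}
```

View pics/w1.png

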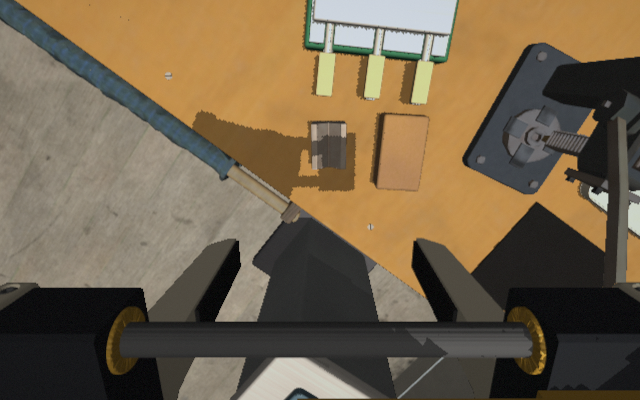

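The wrist picture shows the V block at about (329,145), the cork at (402,151), and the tag front ends at (325,95), (372,98) and (421,103), with the clamp body behind.

```bash
python3 - <<'E'
from h import *
import pickle
c=pickle.load(open("w1.pkl","rb"))
for n,x,y,z in[("v1",311,122,.034),("v2",346,122,.034),("v3",347,168,.034),("v4",310,168,.034),("c1",382,113,.029),("c2",428,116,.029),("c3",419,190,.029),("c4",377,186,.029),("t0n",421,103,.034),("t0f",426,60,.034),("t1n",372,98,.034),("t1f",376,56,.034),("t2n",325,95,.034),("t2f",328,53,.034)]: print(n,ray(c,(x,y),z))
im=cv2.imread("pics/w1.png");h=cv2.cvtColor(im,cv2.COLOR_BGR2HSV)
print(im[80,325],im[90,372],im[150,400],im[220,350],im[140,320],im[250,540], im[20,400])
E
```

```text
v1 [0.4274 0.3244 0.034 ]
v2 [0.4503 0.2951 0.034 ]
v3 [0.4122 0.2628 0.034 ]
v4 [0.3869 0.295  0.034 ]
c1 [0.4812 0.2702 0.029 ]
c2 [0.5092 0.2293 0.029 ]
c3 [0.4423 0.1806 0.029 ]
c4 [0.4163 0.2216 0.029 ]
t0n [0.5138 0.2456 0.034 ]
t0f [0.5477 0.2702 0.034 ]
t1n [0.486  0.2892 0.034 ]
t1f [0.5195 0.3123 0.034 ]
t2n [0.4583 0.3296 0.034 ]
t2f [0.4919 0.3521 0.034 ]
[148 213 211] [149 215 210] [ 92 142 189] [ 79 142 193] [ 83  94 104] [29 30 32] [222 213 205]
```

```bash
python3 - <<'E'
from h import *
go([.418,.2932,.06],38);go([.418,.2932,.006],38)
E
```

```text
row x 0.600 y 0.045 z 4.466 turn -0.007 yaw 37.97 q6 1.29 t 2.15
row x 0.601 y 0.045 z 5.816 turn -0.007 yaw 37.97 q6 1.29 t 2.15
```

Call:
{"op": "play_rows", "data": {"steps": [{"x":0.6,"y":0.05,"z":1.2},{"x":0.6,"y":0.05,"z":2.4},{"x":0.6,"y":0.05,"z":3.5},{"x":0.6,"y":0.05,"z":4.4},{"x":0.6,"y":0.05,"z":4.8},{"x":0.6,"y":0.05,"z":5.2},{"x":0.6,"y":0.05,"z":5.5},{"x":0.6,"y":0.05,"z":5.8},{"x":0.6,"y":0.05,"z":5.8},{"x":0.6,"y":0.05,"z":5.8}], "fingers": 0.68}}

```text
invalid input at $.steps[0]: expected keys x, y, z, turn
```

Call:
{"op": "play_rows", "data": {"steps": [{"x":0},{"x":0},{"x":0},{"x":0},{"x":0},{"x":0},{"x":0},{"x":0}], "fingers": 0.0}}

```text
invalid input at $.steps[0]: expected keys x, y, z, turn
```

Call:
{"op": "play_rows", "data": {"steps": [{"x":0.6,"y":0.05,"z":1.2,"turn":0},{"x":0.6,"y":0.05,"z":2.4,"turn":0},{"x":0.6,"y":0.05,"z":3.5,"turn":0},{"x":0.6,"y":0.05,"z":4.4,"turn":0},{"x":0.6,"y":0.05,"z":4.8,"turn":0},{"x":0.6,"y":0.05,"z":5.2,"turn":0},{"x":0.6,"y":0.05,"z":5.5,"turn":0},{"x":0.6,"y":0.05,"z":5.8,"turn":0},{"x":0.6,"y":0.05,"z":5.8,"turn":0},{"x":0.6,"y":0.05,"z":5.8,"turn":0}], "fingers": 0.68}}

```text
clock: 3.15
ee_pos: [0.4189, 0.2941, 0.007]
eef_rot: [[0.788, 0.616, 0.0], [0.616, -0.788, 0.0], [0.0, 0.0, -1.0]]
wrist_force: [-0.5, 0.5, 1.0]
width: 0.68
grasp_force: 0.0
```

Call:
{"op": "play_rows", "data": {"steps": [{"x":0,"y":0,"z":0,"turn":0},{"x":0,"y":0,"z":0,"turn":0},{"x":0,"y":0,"z":0,"turn":0},{"x":0,"y":0,"z":0,"turn":0},{"x":0,"y":0,"z":0,"turn":0},{"x":0,"y":0,"z":0,"turn":0},{"x":0,"y":0,"z":0,"turn":0},{"x":0,"y":0,"z":0,"turn":0}], "fingers": 0.0}}

```text
clock: 3.95
ee_pos: [0.4192, 0.2942, 0.0071]
eef_rot: [[0.788, 0.616, 0.001], [0.616, -0.788, 0.0], [0.001, 0.0, -1.0]]
wrist_force: [-0.2, -1.8, 5.3]
width: 0.408
grasp_force: 30.0
```

```bash
python3 - <<'E'
from h import *
st()
for p in([.418,.293,.09],[.335,.22,.09],[.335,.06,.09],[.425,-.045,.09],[.425,-.045,.0105]):go(p,38)
E
```

```text
t 3.95 p [0.4192 0.2942 0.0071] yaw 38.03 q6 1.301 F [-0.2019 -1.8473  5.3004] M [-0.3889 -0.107  -0.005 ] w 0.4080 g 30.0
row x -0.040 y 0.007 z -2.072 turn 0.006 yaw 38.03 q6 1.30 t 3.95
row x -2.799 y 0.166 z -2.074 turn 0.006 yaw 38.03 q6 1.30 t 3.95
row x -5.264 y 3.317 z -2.075 turn 0.006 yaw 38.03 q6 1.30 t 3.95
row x -5.109 y 6.770 z -2.073 turn 0.006 yaw 38.03 q6 1.30 t 3.95
row x -5.110 y 6.769 z -0.085 turn 0.006 yaw 38.03 q6 1.30 t 3.95
```

Call:
{"op": "play_rows", "data": {"steps": [{"x":0,"y":0,"z":-0.7,"turn":0},{"x":0,"y":0,"z":-1.4,"turn":0},{"x":0,"y":0,"z":-2.1,"turn":0},{"x":-0.7,"y":0,"z":-2.1,"turn":0},{"x":-1.5,"y":0,"z":-2.1,"turn":0},{"x":-2.3,"y":0,"z":-2.1,"turn":0},{"x":-3,"y":0,"z":-2.1,"turn":0.5},{"x":-3.6,"y":0.8,"z":-2.1,"turn":1.5},{"x":-4.2,"y":1.6,"z":-2.1,"turn":2.5},{"x":-4.8,"y":2.4,"z":-2.1,"turn":3.5},{"x":-5.4,"y":3.2,"z":-2.1,"turn":4.5},{"x":-5.4,"y":4.1,"z":-2.1,"turn":5.5},{"x":-5.3,"y":5,"z":-2.1,"turn":6.5},{"x":-5.3,"y":6,"z":-2.1,"turn":7.6},{"x":-5.2,"y":7,"z":-2.1,"turn":7.6},{"x":-5.15,"y":7.6,"z":-2.1,"turn":7.6},{"x":-5.15,"y":8,"z":-2.1,"turn":7.6},{"x":-5.15,"y":8,"z":-2.1,"turn":7.6},{"x":-5.15,"y":8,"z":-2.1,"turn":7.6}]}}

```text
clock: 5.85
ee_pos: [0.4521, -0.0837, 0.0898]
eef_rot: [[1.0, 0.0, -0.003], [0.0, -1.0, 0.002], [-0.003, -0.002, -1.0]]
wrist_force: [-0.9, -0.0, -3.6]
width: 0.407
grasp_force: 30.0
```

```bash
python3 - <<'E'
from h import *
st()
go([.454,-.085,.0105],0)
E
```

```text
t 5.85 p [ 0.4521 -0.0837  0.0898] yaw 0.02 q6 1.143 F [-0.8853 -0.0017 -3.5632] M [ 0.075 -0.013  0.037] w 0.4070 g 30.0
row x 0.053 y 0.035 z 1.983 turn 0.003 yaw 0.02 q6 1.14 t 5.85
```

Call:
{"op": "play_rows", "data": {"steps": [{"x":0,"y":0,"z":0.7,"turn":0},{"x":0,"y":0,"z":1.3,"turn":0},{"x":0,"y":0,"z":1.7,"turn":0},{"x":0,"y":0,"z":1.9,"turn":0},{"x":0,"y":0,"z":2,"turn":0},{"x":0,"y":0,"z":2,"turn":0},{"x":0,"y":0,"z":2,"turn":0}]}}

```text
clock: 6.55
ee_pos: [0.4541, -0.0848, 0.0114]
eef_rot: [[1.0, 0.001, 0.001], [0.001, -1.0, -0.001], [0.001, 0.001, -1.0]]
wrist_force: [0.8, -0.1, -4.8]
width: 0.409
grasp_force: 30.0
```

Call:
{"op": "play_rows", "data": {"steps": [{"x":0,"y":0,"z":0,"turn":0},{"x":0,"y":0,"z":0,"turn":0},{"x":0,"y":0,"z":0,"turn":0},{"x":0,"y":0,"z":0,"turn":0},{"x":0,"y":0,"z":-0.5,"turn":0},{"x":0,"y":0,"z":-1.5,"turn":0},{"x":0,"y":0,"z":-2.5,"turn":0},{"x":0,"y":0,"z":-3.5,"turn":0},{"x":0,"y":0,"z":-3.5,"turn":0}], "fingers": 0.6}}

```text
clock: 7.45
ee_pos: [0.4571, -0.0863, 0.1561]
eef_rot: [[1.0, 0.001, 0.01], [0.001, -1.0, -0.004], [0.01, 0.004, -1.0]]
wrist_force: [-0.4, -0.6, 0.4]
width: 0.601
grasp_force: 0.0
```

```bash
python3 - <<'E'
from h import *
st()
for p in ([.325,.03,.15],[.325,.18,.15],[.40,.20,.2]):go(p,35)
E
```

```text
t 7.45 p [ 0.4571 -0.0863  0.1561] yaw 0.03 q6 1.143 F [-0.4243 -0.5808  0.3659] M [-0.0041  0.0122 -0.0409] w 0.6013 g 0.0
row x -3.301 y -2.909 z 0.105 turn -6.993 yaw 0.03 q6 1.14 t 7.45
row x -3.299 y -6.659 z 0.089 turn -6.993 yaw 0.03 q6 1.14 t 7.45
row x -1.411 y -7.152 z -1.145 turn -6.993 yaw 0.03 q6 1.14 t 7.45
```

Call:
{"op": "play_rows", "data": {"steps": [{"x":-1,"y":-0.5,"z":-0.5,"turn":0},{"x":-2,"y":-1.3,"z":-1,"turn":-1},{"x":-2.8,"y":-2.2,"z":-1,"turn":-2},{"x":-3.3,"y":-3,"z":-1,"turn":-3},{"x":-3.3,"y":-4,"z":-1,"turn":-4},{"x":-3.3,"y":-5,"z":-1,"turn":-5},{"x":-3.2,"y":-6,"z":-1,"turn":-6},{"x":-2.8,"y":-6.7,"z":-1.2,"turn":-7},{"x":-2.2,"y":-7.2,"z":-1.2,"turn":-7},{"x":-1.8,"y":-7.2,"z":-1.2,"turn":-7},{"x":-1.8,"y":-7.2,"z":-1.2,"turn":-7},{"x":-1.8,"y":-7.2,"z":-1.2,"turn":-7}], "fingers": 0.8}}

```text
clock: 8.65
ee_pos: [0.3806, 0.2021, 0.1978]
eef_rot: [[0.82, 0.573, -0.002], [0.573, -0.82, -0.001], [-0.003, -0.001, -1.0]]
wrist_force: [0.8, -0.0, 0.6]
width: 0.803
grasp_force: 0.0
```

```bash
python3 - <<'E'
from h import *
import pickle
st();c=calibration("wrist");im=get_image("wrist");pickle.dump(c,open("w2.pkl","wb"))
cv2.imwrite("pics/w2.png",cv2.resize(im[0:200,240:440],(800,800))[:600])
t=get_image("top");cv2.imwrite("pics/top2.png",t)
E
```

```text
t 8.65 p [0.3806 0.2021 0.1978] yaw 34.96 q6 1.189 F [ 0.7891 -0.028   0.5635] M [-0.0595  0.0467 -0.0044] w 0.8028 g 0.0
```

View pics/w2.png

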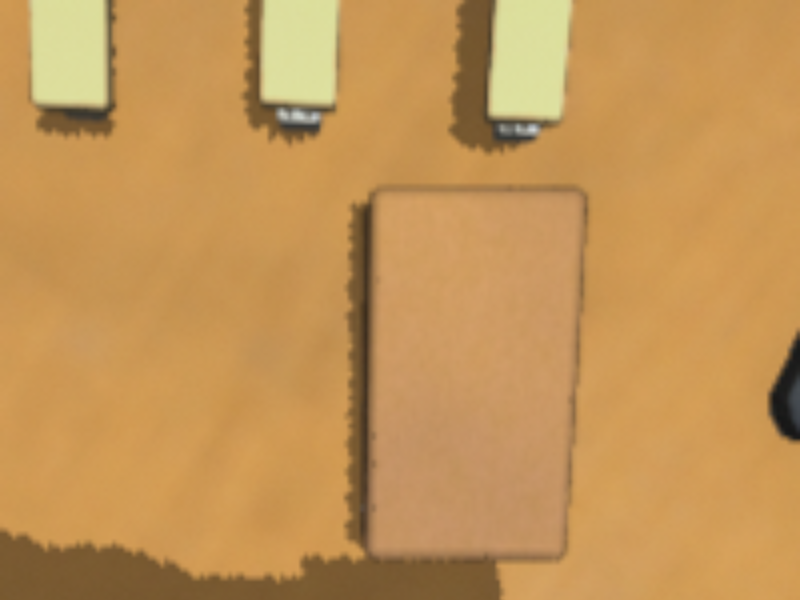

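The close-up shows the cork's top at crop corners (371,188), (585,188), (566,558), (369,556) and the tag front ends at (70,104), (297,105), (526,120).

```bash
python3 - <<'E'
from h import *
import pickle
c=pickle.load(open("w2.pkl","rb"));f=lambda x,y,z:ray(c,((x+.5)/4-.5+240,(y+.5)/4-.5),z)
P=[f(*q,.029) for q in((371,188),(585,188),(566,558),(369,556))];print(np.array(P),np.mean(P,0))
d=P[0]-P[3]+P[1]-P[2];print(np.degrees(np.arctan2(d[1],d[0])))
for q in((70,104),(297,105),(526,120)):print(f(*q,.034))
m=np.mean(P,0);go([m[0],m[1],.05],np.degrees(np.arctan2(d[1],d[0])));go([m[0],m[1],.004])
E
```

```text
[[0.4818 0.2671 0.029 ]
 [0.5094 0.2276 0.029 ]
 [0.4413 0.1802 0.029 ]
 [0.4141 0.2198 0.029 ]] [0.4616 0.2237 0.029 ]
34.91313431447231
[0.4574 0.3305 0.034 ]
[0.4856 0.2898 0.034 ]
[0.5119 0.247  0.034 ]
row x 1.980 y 0.724 z 3.702 turn 0.005 yaw 34.94 q6 1.19 t 8.75
row x 1.982 y 0.724 z 4.852 turn 0.000 yaw 34.94 q6 1.19 t 8.75
```

```bash
python3 - <<'E'
from h import *
import pickle
ct,cs=calibration("top"),calibration("scene");c2=pickle.load(open("w2.pkl","rb"))
from scipy.optimize import least_squares
r=least_squares(lambda P:np.r_[proj(ct,P)[0]-[364,244],proj(cs,P)[0]-[391,160]],[.45,.12,.26]);print(r.x,r.fun)
P=np.array([r.x+k/10*(np.array([.547,.142,.17])-r.x) for k in range(0,11,5)]);print(P,proj(c2,P))
cv2.imwrite("pics/s2.png",cv2.resize(cv2.imread("pics/scene0.png")[130:230,310:450],(784,560),interpolation=cv2.INTER_CUBIC))
E
```

```text
[0.4495 0.123  0.2537] [-0.2765 -0.2543  0.3199  0.032 ]
[[0.4495 0.123  0.2537]
 [0.4982 0.1325 0.2119]
 [0.547  0.142  0.17  ]] [[610.3665 296.3558]
 [606.9137 153.9408]
 [604.4705  53.1689]]
```

View pics/s2.png

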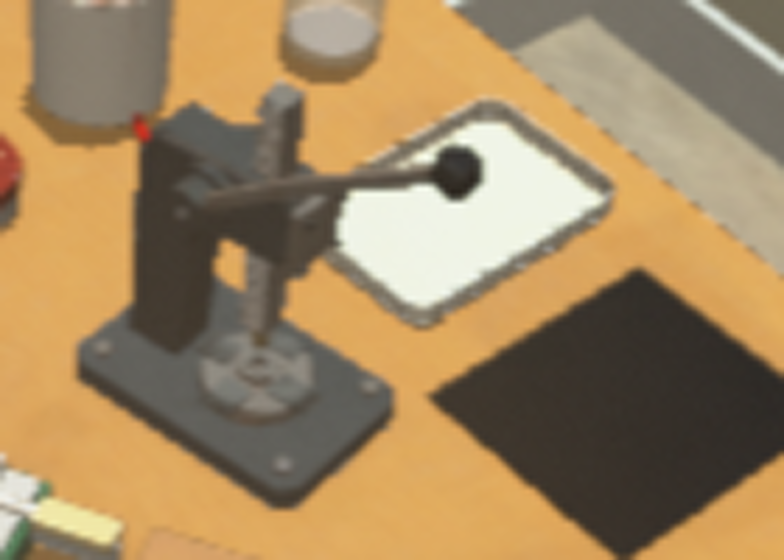

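The punch's head and lever (ball crop (460,170)) lean out over the space right of the cork, so I check how tall the gripper body is before going down there.

```bash
python3 - <<'E'
from h import *
im=get_image("scene");c=calibration("scene");s=sense()
p=s["ee_pos"];R=s["eef_rot"]
print(proj(c,p),proj(c,p-R[:,2]*.084),proj(c,p-R[:,2]*.15),proj(c,p-R[:,2]*.25),proj(c,p-R[:,2]*.25+R[:,1]*.094),proj(c,p-R[:,2]*.15+R[:,1]*.094),proj(c,p-R[:,2]*.084+R[:,1]*.094))
cv2.imwrite("pics/s3.png",cv2.resize(im[60:260,270:470],(600,600),interpolation=cv2.INTER_CUBIC))
E
```

```text
[[381.4112 207.6614]] [[385.6056 181.719 ]] [[389.2863 158.9535]] [[395.6454 119.6224]] [[407.185   93.2735]] [[400.3733 132.1117]] [[396.3982 154.7768]]
```

View pics/s3.png

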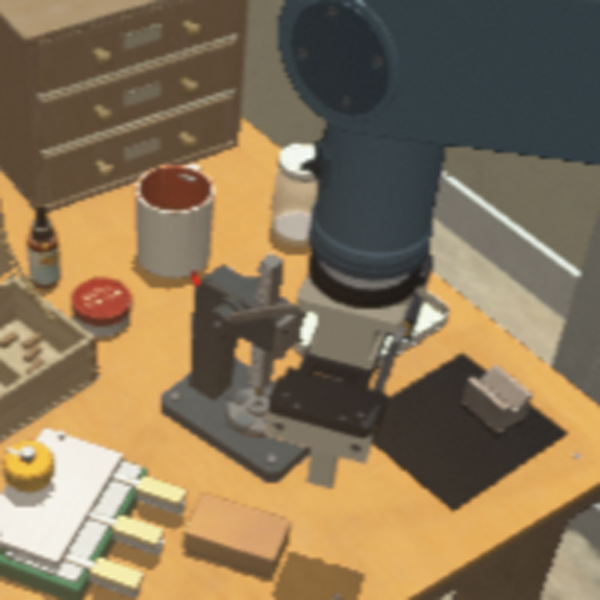

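```bash
python3 - <<'E'
from h import *
go([.40,.27,.2],125)
E
```

```text
row x 1.369 y -1.110 z -0.039 turn -18.012 yaw 34.94 q6 1.19 t 8.8
```

Call:
{"op": "play_rows", "data": {"steps": [{"x":0.7,"y":-0.6,"z":0,"turn":-0.5},{"x":1.4,"y":-1.1,"z":0,"turn":-2},{"x":1.4,"y":-1.1,"z":0,"turn":-3.6},{"x":1.4,"y":-1.1,"z":0,"turn":-5.2},{"x":1.4,"y":-1.1,"z":0,"turn":-6.8},{"x":1.4,"y":-1.1,"z":0,"turn":-8.4},{"x":1.4,"y":-1.1,"z":0,"turn":-10},{"x":1.4,"y":-1.1,"z":0,"turn":-11.6},{"x":1.4,"y":-1.1,"z":0,"turn":-13.2},{"x":1.4,"y":-1.1,"z":0,"turn":-14.8},{"x":1.4,"y":-1.1,"z":0,"turn":-16.4},{"x":1.4,"y":-1.1,"z":0,"turn":-18},{"x":1.4,"y":-1.1,"z":0,"turn":-18},{"x":1.4,"y":-1.1,"z":0,"turn":-18}], "fingers": 0.0}}

```text
clock: 10.2
ee_pos: [0.4018, 0.2709, 0.1989]
eef_rot: [[-0.57, 0.821, 0.0], [0.821, 0.57, 0.0], [-0.0, 0.0, -1.0]]
wrist_force: [-0.5, 0.5, 0.2]
width: 0.003
grasp_force: 0.0
```

```bash
python3 - <<'E'
from h import *
st()
for p in ([.427,.258,.038],[.487,.189,.038],[.487,.189,.006],[.482,.195,.006],[.452,.237,.006],[.456,.233,.006],[.456,.233,.1]):go(p,125)
E
```

```text
t 10.20 p [0.4018 0.2709 0.1989] yaw 124.77 q6 -0.244 F [-0.4812  0.4657  0.2394] M [-0.0523 -0.1084  0.0331] w 0.0035 g 0.0
row x -0.623 y 0.332 z 4.022 turn -0.046 yaw 124.77 q6 -0.24 t 10.2
row x -2.895 y 0.581 z 4.022 turn -0.046 yaw 124.77 q6 -0.24 t 10.2
row x -2.895 y 0.580 z 4.822 turn -0.046 yaw 124.77 q6 -0.24 t 10.2
row x -2.701 y 0.563 z 4.822 turn -0.046 yaw 124.77 q6 -0.24 t 10.2
row x -1.410 y 0.546 z 4.822 turn -0.046 yaw 124.77 q6 -0.24 t 10.2
row x -1.550 y 0.571 z 4.822 turn -0.046 yaw 124.77 q6 -0.24 t 10.2
row x -1.550 y 0.572 z 2.472 turn -0.046 yaw 124.77 q6 -0.24 t 10.2
```

Call:
{"op": "play_rows", "data": {"steps": [{"x":-0.6,"y":0.57,"z":1.2,"turn":0},{"x":-0.6,"y":0.57,"z":2.4,"turn":0},{"x":-0.6,"y":0.57,"z":3.4,"turn":0},{"x":-0.6,"y":0.57,"z":4,"turn":0},{"x":-0.6,"y":0.57,"z":4,"turn":0},{"x":-1.2,"y":0.57,"z":4,"turn":0},{"x":-2,"y":0.57,"z":4,"turn":0},{"x":-2.6,"y":0.57,"z":4,"turn":0},{"x":-2.95,"y":0.57,"z":4,"turn":0},{"x":-2.95,"y":0.57,"z":4,"turn":0}]}}

```text
clock: 11.2
ee_pos: [0.4904, 0.1868, 0.0401]
eef_rot: [[-0.571, 0.821, 0.003], [0.821, 0.571, 0.0], [-0.001, 0.003, -1.0]]
wrist_force: [-1.3, 0.1, 0.3]
width: 0.003
grasp_force: 0.0
```

Call:
{"op": "play_rows", "data": {"steps": [{"x":0,"y":0,"z":0.3,"turn":0},{"x":0,"y":0,"z":0.6,"turn":0},{"x":0,"y":0,"z":0.8,"turn":0},{"x":0,"y":0,"z":0.8,"turn":0},{"x":0,"y":0,"z":0.8,"turn":0},{"x":0.2,"y":0,"z":0.8,"turn":0},{"x":0.4,"y":0,"z":0.8,"turn":0},{"x":0.6,"y":0,"z":0.8,"turn":0},{"x":0.8,"y":0,"z":0.8,"turn":0},{"x":1,"y":0,"z":0.8,"turn":0},{"x":1.2,"y":0,"z":0.8,"turn":0},{"x":1.4,"y":0,"z":0.8,"turn":0},{"x":1.6,"y":0,"z":0.8,"turn":0},{"x":1.7,"y":0,"z":0.8,"turn":0},{"x":1.7,"y":0,"z":0.8,"turn":0}]}}

```text
clock: 12.7
ee_pos: [0.4488, 0.244, 0.0066]
eef_rot: [[-0.575, 0.818, -0.0], [0.818, 0.575, 0.0], [0.0, -0.0, -1.0]]
wrist_force: [-0.1, -1.1, -0.2]
width: 0.003
grasp_force: 0.0
```

Call:
{"op": "play_rows", "data": {"steps": [{"x":-0.3,"y":0,"z":0,"turn":0},{"x":-0.3,"y":0,"z":-1,"turn":0},{"x":-0.2,"y":0,"z":-2,"turn":0},{"x":0.2,"y":-0.5,"z":-3,"turn":0},{"x":0.8,"y":-1,"z":-4,"turn":1},{"x":1.3,"y":-1.5,"z":-4.8,"turn":2.5},{"x":1.3,"y":-1.5,"z":-4.8,"turn":4},{"x":1.3,"y":-1.5,"z":-4.8,"turn":5.6},{"x":1.3,"y":-1.5,"z":-4.8,"turn":7.2},{"x":1.3,"y":-1.5,"z":-4.8,"turn":8.8},{"x":1.3,"y":-1.5,"z":-4.8,"turn":10.4},{"x":1.3,"y":-1.5,"z":-4.8,"turn":12},{"x":1.3,"y":-1.5,"z":-4.8,"turn":13.6},{"x":1.3,"y":-1.5,"z":-4.8,"turn":15.2},{"x":1.3,"y":-1.5,"z":-4.8,"turn":16.8},{"x":1.3,"y":-1.5,"z":-4.8,"turn":18},{"x":1.3,"y":-1.5,"z":-4.8,"turn":18},{"x":1.3,"y":-1.5,"z":-4.8,"turn":18}], "fingers": 0.8}}

```text
clock: 14.5
ee_pos: [0.3709, 0.2511, 0.1987]
eef_rot: [[0.818, 0.576, 0.0], [0.576, -0.818, -0.0], [0.0, 0.0, -1.0]]
wrist_force: [0.3, -0.3, 0.3]
width: 0.805
grasp_force: 0.0
```

```bash
python3 - <<'E'
from h import *
import pickle
st();c=calibration("wrist");im=get_image("wrist");pickle.dump(c,open("w3.pkl","wb"))
cv2.imwrite("pics/w3.png",cv2.resize(im[0:200,220:420],(800,800))[:600])
E
```

```text
t 14.50 p [0.3709 0.2511 0.1987] yaw 35.14 q6 1.303 F [ 0.3435 -0.2614  0.3478] M [0.0169 0.0101 0.0074] w 0.8051 g 0.0
```

View pics/w3.png

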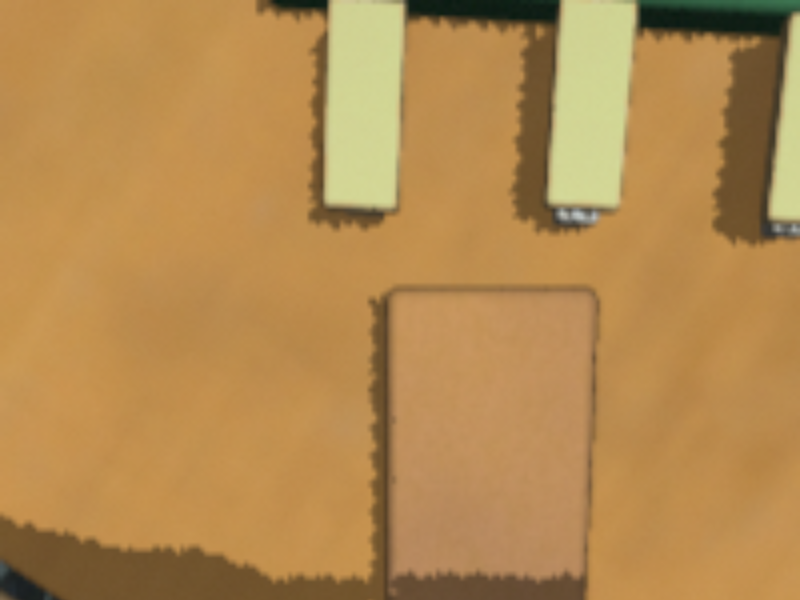

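The cork slid cleanly left without twisting; its far edge is at crop (390..597, 290).

```bash
python3 - <<'E'
from h import *
import pickle
c=pickle.load(open("w3.pkl","rb"));f=lambda x,y,z:ray(c,((x+.5)/4-.5+220,(y+.5)/4-.5),z)
a,b=f(390,289,.029),f(597,289,.029);l=f(588,560,.029);d=b-l;print(a,b,l,np.degrees(np.arctan2(d[1],d[0])))
u=np.array([.818,.576,0]);m=(a+b)/2-u*.043;print(m)
g=m-u*.008
go([*g[:2],.2],35);go([*g[:2],.005],35)
for q in((361,210),(583,208)):print(f(*q,.034))
E
```

```text
[0.4468 0.3156 0.029 ] [0.4743 0.2766 0.029 ] [0.4235 0.2406 0.029 ] 35.32217064584244
[0.4254 0.2713 0.029 ]
row x 1.207 y 0.375 z -0.034 turn 0.027 yaw 35.14 q6 1.30 t 14.55
row x 1.206 y 0.374 z 4.841 turn 0.027 yaw 35.14 q6 1.30 t 14.55
[0.4566 0.3302 0.034 ]
[0.4856 0.2898 0.034 ]
```

Call:
{"op": "play_rows", "data": {"steps": [{"x":0.6,"y":0.2,"z":0,"turn":0},{"x":1.2,"y":0.37,"z":0.8,"turn":0},{"x":1.2,"y":0.37,"z":2,"turn":0},{"x":1.2,"y":0.37,"z":3,"turn":0},{"x":1.2,"y":0.37,"z":3.8,"turn":0},{"x":1.2,"y":0.37,"z":4.2,"turn":0},{"x":1.2,"y":0.37,"z":4.6,"turn":0},{"x":1.2,"y":0.37,"z":4.85,"turn":0},{"x":1.2,"y":0.37,"z":4.85,"turn":0}]}}

```text
clock: 15.45
ee_pos: [0.4174, 0.2666, 0.0035]
eef_rot: [[0.818, 0.575, -0.003], [0.575, -0.818, -0.001], [-0.003, -0.001, -1.0]]
wrist_force: [-0.6, 0.2, 0.4]
width: 0.801
grasp_force: 0.0
```

Call:
{"op": "play_rows", "data": {"steps": [{"x":0,"y":0,"z":0,"turn":0},{"x":0,"y":0,"z":0,"turn":0},{"x":0,"y":0,"z":0,"turn":0},{"x":0,"y":0,"z":0,"turn":0},{"x":0,"y":0,"z":0,"turn":0},{"x":0,"y":0,"z":0,"turn":0},{"x":0,"y":0,"z":0,"turn":0}], "fingers": 0.0}}

```text
clock: 16.15
ee_pos: [0.4188, 0.2673, 0.0054]
eef_rot: [[0.819, 0.574, 0.001], [0.574, -0.819, 0.0], [0.001, 0.001, -1.0]]
wrist_force: [-0.5, -0.7, 5.9]
width: 0.538
grasp_force: 30.0
```

```bash
python3 - <<'E'
from h import *
st()
for p in([.335,.2,.09],[.325,.06,.09],[.442,.005,.09],[.442,.005,.01]):go(p,0)
E
```

```text
t 16.15 p [0.4188 0.2673 0.0054] yaw 35.03 q6 1.303 F [-0.5026 -0.7319  5.8501] M [-0.0836  0.0407 -0.0181] w 0.5379 g 30.0
row x -2.679 y 0.175 z -2.118 turn 7.007 yaw 35.03 q6 1.30 t 16.15
row x -4.892 y 2.897 z -2.120 turn 7.007 yaw 35.03 q6 1.30 t 16.15
row x -3.287 y 5.702 z -2.116 turn 7.007 yaw 35.03 q6 1.30 t 16.15
row x -3.290 y 5.701 z -0.116 turn 7.007 yaw 35.03 q6 1.30 t 16.15
```

Call:
{"op": "play_rows", "data": {"steps": [{"x":0,"y":0,"z":-0.7,"turn":0},{"x":0,"y":0,"z":-1.4,"turn":0},{"x":0,"y":0,"z":-2.1,"turn":0},{"x":-0.7,"y":0,"z":-2.1,"turn":0},{"x":-1.4,"y":0,"z":-2.1,"turn":0},{"x":-2.1,"y":0.1,"z":-2.1,"turn":0.5},{"x":-2.7,"y":0.2,"z":-2.1,"turn":1.5},{"x":-3.3,"y":0.9,"z":-2.1,"turn":2.5},{"x":-3.9,"y":1.6,"z":-2.1,"turn":3.5},{"x":-4.5,"y":2.3,"z":-2.1,"turn":4.5},{"x":-4.9,"y":2.9,"z":-2.1,"turn":5.5},{"x":-4.7,"y":3.7,"z":-2.1,"turn":6.5},{"x":-4.3,"y":4.4,"z":-2.1,"turn":7},{"x":-3.8,"y":5.1,"z":-2.1,"turn":7},{"x":-3.3,"y":5.7,"z":-2.1,"turn":7},{"x":-3.3,"y":5.7,"z":-2.1,"turn":7},{"x":-3.3,"y":5.7,"z":-2.1,"turn":7}]}}

```text
clock: 17.85
ee_pos: [0.4406, 0.0046, 0.0882]
eef_rot: [[1.0, 0.0, -0.002], [0.0, -1.0, 0.0], [-0.002, -0.0, -1.0]]
wrist_force: [-0.5, 0.6, 0.2]
width: 0.54
grasp_force: 30.0
```

Call:
{"op": "play_rows", "data": {"steps": [{"x":0,"y":0,"z":0.7,"turn":0},{"x":0,"y":0,"z":1.3,"turn":0},{"x":0,"y":0,"z":1.7,"turn":0},{"x":0,"y":0,"z":1.9,"turn":0},{"x":0,"y":0,"z":2,"turn":0},{"x":0,"y":0,"z":2,"turn":0},{"x":0,"y":0,"z":2,"turn":0}]}}

```text
clock: 18.55
ee_pos: [0.4412, 0.0047, 0.0093]
eef_rot: [[1.0, 0.001, 0.001], [0.001, -1.0, -0.0], [0.001, 0.0, -1.0]]
wrist_force: [-0.7, -1.2, -1.3]
width: 0.541
grasp_force: 30.0
```

Call:
{"op": "play_rows", "data": {"steps": [{"x":0,"y":0,"z":0,"turn":0},{"x":0,"y":0,"z":0,"turn":0},{"x":0,"y":0,"z":0,"turn":0},{"x":0,"y":0,"z":0,"turn":0},{"x":0,"y":0,"z":-0.5,"turn":0},{"x":0,"y":0,"z":-1.5,"turn":0},{"x":-0.8,"y":0,"z":-2.5,"turn":0},{"x":-1.8,"y":0,"z":-3.5,"turn":0},{"x":-2.8,"y":0,"z":-4.5,"turn":0},{"x":-2.9,"y":0,"z":-4.8,"turn":0},{"x":-2.9,"y":0,"z":-4.8,"turn":0}], "fingers": 0.72}}

```text
clock: 19.65
ee_pos: [0.3253, 0.0042, 0.2034]
eef_rot: [[1.0, 0.0, 0.006], [0.0, -1.0, -0.002], [0.006, 0.002, -1.0]]
wrist_force: [0.6, -0.9, -0.3]
width: 0.719
grasp_force: 0.0
```

```bash
python3 - <<'E'
from h import *
st();t=get_image("top");cv2.imwrite("pics/top3.png",cv2.resize(t[160:280,250:450],(800,480),interpolation=cv2.INTER_CUBIC))
E
```

```text
t 19.65 p [0.3253 0.0042 0.2034] yaw 0.00 q6 1.236 F [ 0.6075 -0.8655 -0.2757] M [ 0.0064 -0.0196 -0.0146] w 0.7187 g 0.0
```

View pics/top3.png

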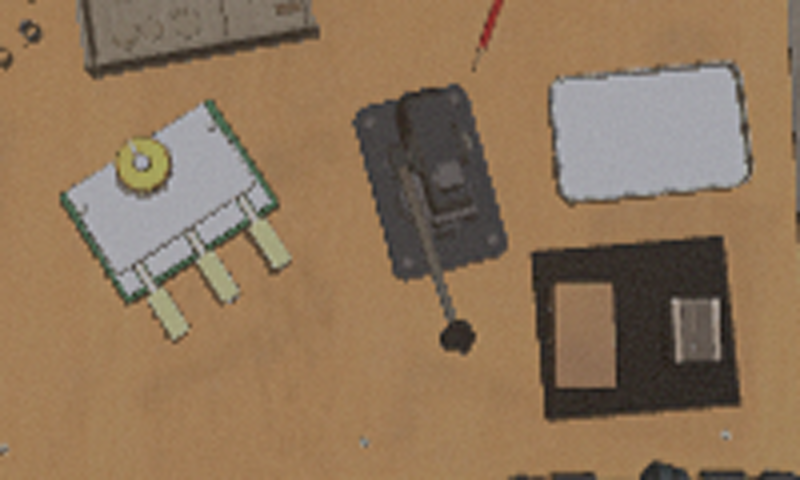

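Both blocks lie on the mat: cork at crop (585,335), V block at (697,330). Now to the nut.

Call:
{"op": "play_rows", "data": {"steps": [{"x":0,"y":-1,"z":-0.1,"turn":-0.5},{"x":0,"y":-2,"z":-0.3,"turn":-1.5},{"x":0,"y":-3,"z":-0.4,"turn":-2.5},{"x":0,"y":-4,"z":-0.5,"turn":-3.5},{"x":0.7,"y":-4.8,"z":-0.6,"turn":-4.5},{"x":1.5,"y":-5.5,"z":-0.7,"turn":-5.5},{"x":2.4,"y":-6.2,"z":-0.9,"turn":-6.5},{"x":3.2,"y":-6.7,"z":-1.1,"turn":-7},{"x":4,"y":-7.2,"z":-1.2,"turn":-7},{"x":4.4,"y":-7.4,"z":-1.2,"turn":-7},{"x":4.4,"y":-7.4,"z":-1.2,"turn":-7},{"x":4.4,"y":-7.4,"z":-1.2,"turn":-7}]}}

```text
clock: 20.9
ee_pos: [0.5003, 0.3006, 0.246]
eef_rot: [[0.819, 0.574, -0.004], [0.574, -0.819, -0.001], [-0.004, -0.001, -1.0]]
wrist_force: [-0.2, -0.4, -0.1]
width: 0.717
grasp_force: 0.0
```

```bash
python3 - <<'E'
from h import *
import pickle
st();c=calibration("wrist");im=get_image("wrist");pickle.dump(c,open("w4.pkl","wb"))
cv2.imwrite("pics/w4f.png",im);P=proj(c,[.592,.356,.079])[0];print(P)
cv2.imwrite("pics/w4.png",cv2.resize(im[20:220,220:420],(800,800))[:600])
E
```

```text
t 20.90 p [0.5003 0.3006 0.246 ] yaw 35.04 q6 1.309 F [-0.2435 -0.3595 -0.0588] M [-0.0667 -0.0429  0.0389] w 0.7166 g 0.0
[335.2078  61.9379]
```

View pics/w4.png

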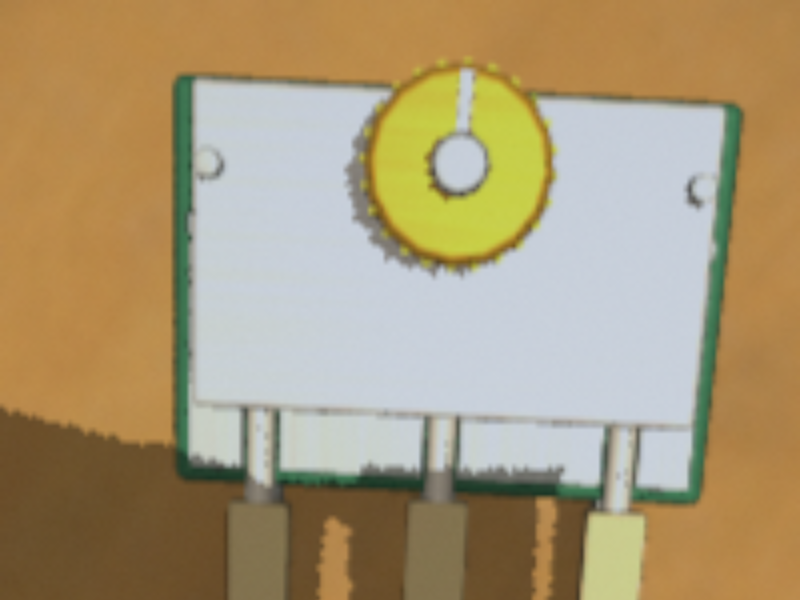

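The nut's top disc is centred at crop (461,164) with its white mark pointing away from the robot (466,85); bar corners (192,79), (727,106), (195,402), (690,425).

```bash
python3 - <<'E'
from h import *
import pickle
c=pickle.load(open("w4.pkl","rb"));f=lambda x,y,z:ray(c,((x+.5)/4-.5+220,(y+.5)/4-.5+20),z)
n=f(461,164,.079);print("nut",n,"mark",f(466,75,.079)-n)
B=np.array([f(*q,.043) for q in((192,79),(727,106),(690,425),(195,402))]);print(B,B.mean(0))
w=B[0]+B[3]-B[1]-B[2];print("yaw",np.degrees(np.arctan2(w[1],w[0]))-90,np.linalg.norm(w)/2)
a=np.radians(np.degrees(np.arctan2(w[1],w[0]))-90);ux=np.array([np.cos(a),np.sin(a)])
print("nut from bar",B.mean(0)[:2]+.02*ux,"from top",[.5921,.3558])
s=sense();R=s["eef_rot"]
print("jac", s["joint_positions"])
E
```

```text
nut [0.5927 0.3569 0.079 ] mark [0.0156 0.0098 0.    ]
[[0.573  0.4234 0.043 ]
 [0.6441 0.3114 0.043 ]
 [0.5777 0.2704 0.043 ]
 [0.5072 0.3812 0.043 ]] [0.5755 0.3466 0.043 ]
yaw 32.4179141635732 0.1319363612866674
nut from bar [0.5924 0.3573] from top [0.5921, 0.3558]
jac [0.3499 0.3045 1.4036 0.     1.437  1.3093]
```

Call:
{"op": "play_rows", "data": {"steps": [{"x":0.5,"y":0.1,"z":0,"turn":-1.6},{"x":1,"y":0.17,"z":0,"turn":-3.2},{"x":1.6,"y":0.17,"z":0.3,"turn":-4.8},{"x":2.2,"y":0.17,"z":0.6,"turn":-6.4},{"x":2.7,"y":0.17,"z":1,"turn":-8},{"x":2.7,"y":0.17,"z":1.4,"turn":-9.6},{"x":2.7,"y":0.17,"z":1.4,"turn":-11.2},{"x":2.7,"y":0.17,"z":1.4,"turn":-12.8},{"x":2.7,"y":0.17,"z":1.4,"turn":-14.4},{"x":2.7,"y":0.17,"z":1.4,"turn":-16},{"x":2.7,"y":0.17,"z":1.4,"turn":-17.6},{"x":2.7,"y":0.17,"z":1.4,"turn":-19.2},{"x":2.7,"y":0.17,"z":1.4,"turn":-20.8},{"x":2.7,"y":0.17,"z":1.4,"turn":-22.4},{"x":2.7,"y":0.17,"z":1.4,"turn":-24},{"x":2.7,"y":0.17,"z":1.4,"turn":-25.6},{"x":2.7,"y":0.17,"z":1.4,"turn":-27.2},{"x":2.7,"y":0.17,"z":1.4,"turn":-28.8},{"x":2.7,"y":0.17,"z":1.4,"turn":-30.4},{"x":2.7,"y":0.17,"z":1.4,"turn":-32}]}}

```text
clock: 22.95
ee_pos: [0.5922, 0.3565, 0.1927]
eef_rot: [[-0.964, -0.265, -0.0], [-0.265, 0.964, -0.0], [0.001, -0.0, -1.0]]
wrist_force: [-0.5, -0.5, 0.7]
width: 0.723
grasp_force: 0.0
```

Call:
{"op": "play_rows", "data": {"steps": [{"x":0,"y":0,"z":0,"turn":-1.5},{"x":0,"y":0,"z":0,"turn":-3},{"x":0,"y":0,"z":0,"turn":-3},{"x":0,"y":0,"z":0,"turn":-3}]}}

```text
clock: 23.35
ee_pos: [0.5926, 0.3567, 0.1928]
eef_rot: [[-0.868, -0.497, -0.0], [-0.497, 0.868, -0.0], [0.0, 0.0, -1.0]]
wrist_force: [-1.2, -0.5, -0.6]
width: 0.719
grasp_force: 0.0
```

```bash
python3 - <<'E'
from h import *
st();go([.5926,.357,.049],210)
E
```

```text
t 23.35 p [0.5926 0.3567 0.1928] yaw -150.19 q6 -1.710 F [-1.222  -0.4608 -0.6036] M [ 0.1318 -0.1121 -0.0309] w 0.7194 g 0.0
row x -0.004 y 0.007 z 3.595 turn -0.037 yaw -150.19 q6 -1.71 t 23.35
```

Call:
{"op": "play_rows", "data": {"steps": [{"x":0,"y":0,"z":1,"turn":0},{"x":0,"y":0,"z":2,"turn":0},{"x":0,"y":0,"z":2.6,"turn":0},{"x":0,"y":0,"z":3,"turn":0},{"x":0,"y":0,"z":3.3,"turn":0},{"x":0,"y":0,"z":3.55,"turn":0},{"x":0,"y":0,"z":3.55,"turn":0},{"x":0,"y":0,"z":3.55,"turn":0}]}}

```text
clock: 24.15
ee_pos: [0.5936, 0.3572, 0.0513]
eef_rot: [[-0.866, -0.5, 0.001], [-0.5, 0.866, 0.0], [-0.001, -0.0, -1.0]]
wrist_force: [0.3, 0.6, 0.4]
width: 0.72
grasp_force: 0.0
```

Call:
{"op": "play_rows", "data": {"steps": [{"x":0,"y":0,"z":0,"turn":0},{"x":0,"y":0,"z":0,"turn":0},{"x":0,"y":0,"z":0,"turn":0},{"x":0,"y":0,"z":0,"turn":0},{"x":0,"y":0,"z":0,"turn":0},{"x":0,"y":0,"z":0,"turn":0},{"x":0,"y":0,"z":0,"turn":0}], "fingers": 0.0}}

```text
clock: 24.85
ee_pos: [0.5938, 0.3568, 0.0513]
eef_rot: [[-0.866, -0.5, 0.001], [-0.5, 0.866, -0.0], [-0.001, -0.001, -1.0]]
wrist_force: [1.3, -2.6, 4.6]
width: 0.463
grasp_force: 30.0
```

```bash
python3 - <<'E'
from h import *
st()
E
```

```text
t 24.85 p [0.5938 0.3568 0.0513] yaw -149.98 q6 -1.714 F [ 1.2756 -2.5835  4.5821] M [-0.4148 -0.2924  0.0307] w 0.4635 g 30.0
```

Call:
{"op": "play_rows", "data": {"steps": [{"x":0,"y":0,"z":0,"turn":0.5},{"x":0,"y":0,"z":0,"turn":1},{"x":0,"y":0,"z":0,"turn":2},{"x":0,"y":0,"z":-0.01,"turn":3},{"x":0,"y":0,"z":-0.01,"turn":4},{"x":0,"y":0,"z":-0.01,"turn":4}]}}

```text
clock: 25.45
ee_pos: [0.5938, 0.3566, 0.0516]
eef_rot: [[-0.985, -0.173, 0.001], [-0.173, 0.985, -0.0], [-0.001, -0.001, -1.0]]
wrist_force: [1.7, -4.5, 4.3]
width: 0.462
grasp_force: 30.0
```

```bash
python3 - <<'E'
from h import *
st()
E
```

```text
t 25.45 p [0.5938 0.3566 0.0516] yaw -170.03 q6 -1.364 F [ 1.6555 -4.5219  4.2682] M [-0.6025 -0.3966 -0.0545] w 0.4625 g 30.0
```

It gives: a 20° turn with about 0.08 N m. Continuing the half turn.

Call:
{"op": "play_rows", "data": {"steps": [{"x":0,"y":0,"z":0,"turn":1.5},{"x":0,"y":0,"z":0,"turn":3},{"x":0,"y":0,"z":-0.01,"turn":4.5},{"x":0,"y":0,"z":-0.01,"turn":6},{"x":0,"y":0,"z":-0.02,"turn":7.5},{"x":0,"y":0,"z":-0.02,"turn":9},{"x":0,"y":0,"z":-0.02,"turn":10.5},{"x":0,"y":0,"z":-0.03,"turn":12},{"x":0,"y":0,"z":-0.03,"turn":13.5},{"x":0,"y":0,"z":-0.03,"turn":15},{"x":0,"y":0,"z":-0.04,"turn":17},{"x":0,"y":0,"z":-0.04,"turn":18},{"x":0,"y":0,"z":-0.04,"turn":20},{"x":0,"y":0,"z":-0.05,"turn":22},{"x":0,"y":0,"z":-0.05,"turn":24},{"x":0,"y":0,"z":-0.06,"turn":26},{"x":0,"y":0,"z":-0.06,"turn":28},{"x":0,"y":0,"z":-0.07,"turn":30},{"x":0,"y":0,"z":-0.07,"turn":32},{"x":0,"y":0,"z":-0.07,"turn":32}]}}

```text
clock: 27.45
ee_pos: [0.593, 0.3563, 0.0543]
eef_rot: [[0.856, 0.516, -0.0], [0.516, -0.856, -0.001], [-0.001, 0.001, -1.0]]
wrist_force: [-0.5, -4.4, 6.9]
width: 0.463
grasp_force: 30.0
```

Call:
{"op": "play_rows", "data": {"steps": [{"x":0,"y":0,"z":0,"turn":0},{"x":0,"y":0,"z":0,"turn":0},{"x":0,"y":0,"z":0,"turn":0}]}}

```text
clock: 27.75
ee_pos: [0.593, 0.3563, 0.0544]
eef_rot: [[0.853, 0.521, -0.001], [0.521, -0.853, -0.001], [-0.001, 0.001, -1.0]]
wrist_force: [-1.6, -5.0, 6.6]
width: 0.466
grasp_force: 30.0
```

```bash
python3 - <<'E'
from h import *
st()
E
```

```text
t 27.75 p [0.593  0.3563 0.0544] yaw 31.41 q6 1.404 F [-1.5625 -5.0256  6.6165] M [-0.8761  0.1321 -0.0825] w 0.4660 g 30.0
```

Call:
{"op": "play_rows", "data": {"steps": [{"x":0,"y":0,"z":0,"turn":0},{"x":0,"y":0,"z":0,"turn":0},{"x":0,"y":0,"z":0,"turn":0},{"x":0,"y":0,"z":-0.5,"turn":0},{"x":0,"y":0,"z":-1,"turn":0},{"x":0,"y":0,"z":-1.3,"turn":0},{"x":0,"y":0,"z":-1.3,"turn":-1.5},{"x":0,"y":0,"z":-1.3,"turn":-3},{"x":0,"y":0,"z":-1.3,"turn":-4.5},{"x":0,"y":0,"z":-1.3,"turn":-6},{"x":0,"y":0,"z":-1.3,"turn":-7.5},{"x":0,"y":0,"z":-1.3,"turn":-9},{"x":0,"y":0,"z":-1.3,"turn":-10.5},{"x":0,"y":0,"z":-1.3,"turn":-12},{"x":0,"y":0,"z":-1.3,"turn":-13.5},{"x":0,"y":0,"z":-1.3,"turn":-15},{"x":0,"y":0,"z":-1.3,"turn":-16.5},{"x":0,"y":0,"z":-1.3,"turn":-18},{"x":0,"y":0,"z":-1.3,"turn":-19},{"x":0,"y":0,"z":-1.3,"turn":-19}], "fingers": 0.72}}

```text
clock: 29.75
ee_pos: [0.5929, 0.3572, 0.1054]
eef_rot: [[-0.593, 0.805, -0.001], [0.805, 0.593, -0.0], [0.0, -0.001, -1.0]]
wrist_force: [-0.2, -0.1, -0.1]
width: 0.722
grasp_force: 0.0
```

Call:
{"op": "play_rows", "data": {"steps": [{"x":0,"y":0,"z":0,"turn":-1.5},{"x":0,"y":0,"z":0,"turn":-3},{"x":0,"y":0,"z":0,"turn":-4.5},{"x":0,"y":0,"z":0,"turn":-6},{"x":0,"y":0,"z":0,"turn":-7.5},{"x":0,"y":0,"z":0,"turn":-9},{"x":0,"y":0,"z":0,"turn":-10.5},{"x":0,"y":0,"z":0,"turn":-12},{"x":0,"y":0,"z":0,"turn":-13.5},{"x":0,"y":0,"z":0,"turn":-15},{"x":0,"y":0,"z":0,"turn":-16.5},{"x":0,"y":0,"z":0,"turn":-17},{"x":0,"y":0,"z":0,"turn":-17},{"x":0,"y":0,"z":0,"turn":-17}]}}

```text
clock: 31.15
ee_pos: [0.5931, 0.3571, 0.1057]
eef_rot: [[-0.856, -0.517, -0.0], [-0.517, 0.856, -0.0], [0.0, 0.0, -1.0]]
wrist_force: [0.2, 1.4, -0.3]
width: 0.721
grasp_force: 0.0
```

```bash
python3 - <<'E'
from h import *
st();go([.593,.3566,.0545],-150)
E
```

```text
t 31.15 p [0.5931 0.3571 0.1057] yaw -148.88 q6 -1.733 F [ 0.2074  1.3878 -0.3171] M [ 0.0994 -0.1338 -0.0057] w 0.7210 g 0.0
row x 0.008 y -0.011 z 1.280 turn 0.225 yaw -148.88 q6 -1.73 t 31.15
```

Call:
{"op": "play_rows", "data": {"steps": [{"x":0,"y":0,"z":0.5,"turn":0},{"x":0,"y":0,"z":0.9,"turn":0},{"x":0,"y":0,"z":1.25,"turn":0},{"x":0,"y":0,"z":1.25,"turn":0},{"x":0,"y":0,"z":1.25,"turn":0}]}}

```text
clock: 31.65
ee_pos: [0.5932, 0.3571, 0.0557]
eef_rot: [[-0.855, -0.519, -0.0], [-0.519, 0.855, -0.0], [0.0, 0.0, -1.0]]
wrist_force: [0.0, 0.3, 1.1]
width: 0.721
grasp_force: 0.0
```

Call:
{"op": "play_rows", "data": {"steps": [{"x":0,"y":0,"z":0,"turn":0},{"x":0,"y":0,"z":0,"turn":0},{"x":0,"y":0,"z":0,"turn":0},{"x":0,"y":0,"z":0,"turn":0},{"x":0,"y":0,"z":0,"turn":0},{"x":0,"y":0,"z":0,"turn":0},{"x":0,"y":0,"z":0,"turn":1},{"x":0,"y":0,"z":0,"turn":2.5},{"x":0,"y":0,"z":-0.01,"turn":4},{"x":0,"y":0,"z":-0.01,"turn":5.5},{"x":0,"y":0,"z":-0.02,"turn":7},{"x":0,"y":0,"z":-0.02,"turn":8.5},{"x":0,"y":0,"z":-0.02,"turn":10},{"x":0,"y":0,"z":-0.03,"turn":11.5},{"x":0,"y":0,"z":-0.03,"turn":13},{"x":0,"y":0,"z":-0.03,"turn":14.5},{"x":0,"y":0,"z":-0.04,"turn":16},{"x":0,"y":0,"z":-0.04,"turn":17.5},{"x":0,"y":0,"z":-0.04,"turn":19},{"x":0,"y":0,"z":-0.04,"turn":20}], "fingers": 0.0}}

```text
clock: 33.65
ee_pos: [0.5936, 0.356, 0.0583]
eef_rot: [[-0.358, 0.934, 0.001], [0.934, 0.358, -0.001], [-0.002, 0.0, -1.0]]
wrist_force: [-0.3, -4.4, 6.2]
width: 0.462
grasp_force: 30.0
```

Call:
{"op": "play_rows", "data": {"steps": [{"x":0,"y":0,"z":0,"turn":1.5},{"x":0,"y":0,"z":0,"turn":3},{"x":0,"y":0,"z":-0.01,"turn":4.5},{"x":0,"y":0,"z":-0.01,"turn":6},{"x":0,"y":0,"z":-0.02,"turn":7.5},{"x":0,"y":0,"z":-0.02,"turn":9},{"x":0,"y":0,"z":-0.02,"turn":10.5},{"x":0,"y":0,"z":-0.03,"turn":12},{"x":0,"y":0,"z":-0.03,"turn":13.5},{"x":0,"y":0,"z":-0.03,"turn":15},{"x":0,"y":0,"z":-0.04,"turn":16.3},{"x":0,"y":0,"z":-0.04,"turn":16.3},{"x":0,"y":0,"z":-0.04,"turn":16.3}]}}

```text
clock: 34.95
ee_pos: [0.5929, 0.3563, 0.0597]
eef_rot: [[0.867, 0.497, -0.001], [0.497, -0.867, -0.001], [-0.001, 0.001, -1.0]]
wrist_force: [-1.9, -4.6, 6.0]
width: 0.466
grasp_force: 30.0
```

```bash
python3 - <<'E'
from h import *
st()
E
```

```text
t 34.95 p [0.5929 0.3563 0.0597] yaw 29.83 q6 1.431 F [-1.9019 -4.5836  6.0033] M [-0.8006  0.3094 -0.1006] w 0.4661 g 30.0
```

Call:
{"op": "play_rows", "data": {"steps": [{"x":0,"y":0,"z":0,"turn":0},{"x":0,"y":0,"z":0,"turn":0},{"x":0,"y":0,"z":0,"turn":0},{"x":0,"y":0,"z":-0.6,"turn":0},{"x":0,"y":0,"z":-1.4,"turn":0},{"x":-0.3,"y":0,"z":-2.3,"turn":-1},{"x":-1,"y":0,"z":-3.2,"turn":-1},{"x":-1.9,"y":0,"z":-4,"turn":-1},{"x":-2.7,"y":0,"z":-4.6,"turn":-1},{"x":-2.7,"y":0,"z":-4.6,"turn":-1},{"x":-2.7,"y":0,"z":-4.6,"turn":-1}], "fingers": 0.72}}

```text
clock: 36.05
ee_pos: [0.4996, 0.3038, 0.2439]
eef_rot: [[0.821, 0.571, 0.002], [0.571, -0.821, 0.001], [0.002, 0.0, -1.0]]
wrist_force: [0.6, -0.7, 0.2]
width: 0.719
grasp_force: 0.0
```

```bash
python3 - <<'E'
from h import *
import pickle
st();c=calibration("wrist");im=get_image("wrist");pickle.dump(c,open("w5.pkl","wb"))
cv2.imwrite("pics/w5f.png",im)
cv2.imwrite("pics/w5.png",cv2.resize(im[20:220,220:420],(600,600)))
E
```

```text
t 36.05 p [0.4996 0.3038 0.2439] yaw 34.79 q6 1.319 F [ 0.6278 -0.6766  0.1867] M [0.0029 0.0042 0.0468] w 0.7193 g 0.0
```

View pics/w5.png

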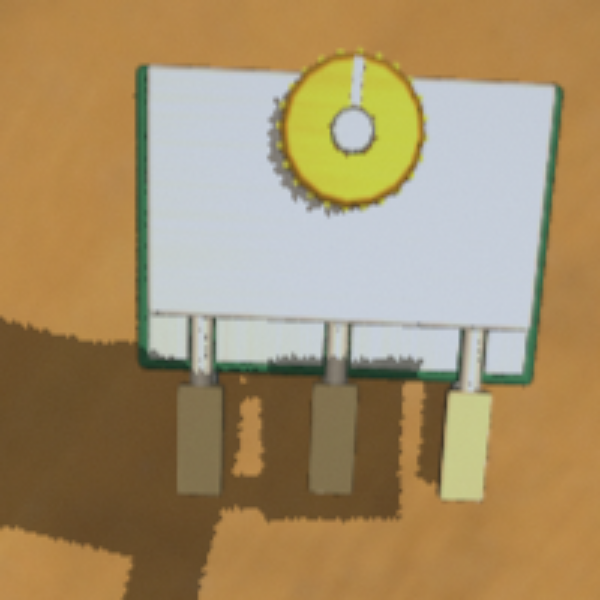

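The mark is back where it began ((359,65) above centre (354,130)), so the nut has made one full turn; tags at crop (199,440), (333,438), (466,445).

```bash
python3 - <<'E'
from h import *
import pickle
c=pickle.load(open("w5.pkl","rb"));f=lambda x,y,z:ray(c,((x+.5)/3-.5+220,(y+.5)/3-.5+20),z)
for n,a,b in((0,(462,500),(470,391)),(1,(331,493),(335,384)),(2,(198,494),(200,386))):
    A,B=f(*a,.034),f(*b,.034);d=B-A;print(n,(A+B)/2,np.degrees(np.arctan2(d[1],d[0])),np.linalg.norm(d))
m=f(359,68,.085)-f(354,130,.085);print(np.degrees(np.arctan2(m[1],m[0])))
c=pickle.load(open("w4.pkl","rb"));g=lambda x,y,z:ray(c,((x+.5)/4-.5+220,(y+.5)/4-.5+20),z)
m=g(466,75,.079)-g(461,164,.079);print(np.degrees(np.arctan2(m[1],m[0])))
E
```

```text
0 [0.5302 0.2589 0.034 ] 33.164031723323234 0.041732666250511884
1 [0.504  0.3013 0.034 ] 32.987186283200465 0.04156437196528943
2 [0.4749 0.3422 0.034 ] 31.763244343577096 0.04125918479996931
30.45833972979271
32.06496674236453
```

```bash
python3 - <<'E'
from h import *
c=calibration("top");f=lambda x,y,z:ray(c,((x+.5)/4-.5+250,(y+.5)/4-.5+160),z)
for n,x,y,z in(("col/top left back",402,95,.17),("col left front",402,150,.17),("pivot left",398,172,.15),("head left front",425,215,.12),("head left front low",428,225,.1),("base lf",398,278,.012),("base lb",357,118,.012),("base rb",462,85,.012),("base rf",507,245,.012)):print(n,f(x,y,z)[:2])
go([.5295,.2586,.09],32.6)
a=np.radians(32.6);ux=np.array([np.cos(a),np.sin(a)]);uy=np.array([ux[1],-ux[0]])
for n,t in((0,[.5298,.2586]),(1,[.5036,.3012])):
  for off in(0,-.01):
    for s in(1,-1): print(n,off,t+ux*off+uy*.094+ux*.0375*s)
E
```

```text
col/top left back [0.6289 0.1525]
col left front [0.5878 0.1535]
pivot left [0.5733 0.1561]
head left front [0.5426 0.135 ]
head left front low [0.5361 0.1318]
base lf [0.4985 0.1527]
base lb [0.6317 0.1834]
base rb [0.6575 0.0955]
base rf [0.5238 0.0623]
row x -0.032 y 1.353 z 3.815 turn 0.437 yaw 34.79 q6 1.32 t 36.1
0 0 [0.612  0.1996]
0 0 [0.5489 0.1592]
0 -0.01 [0.6036 0.1942]
0 -0.01 [0.5404 0.1538]
1 0 [0.5858 0.2422]
1 0 [0.5227 0.2018]
1 -0.01 [0.5774 0.2368]
1 -0.01 [0.5142 0.1964]
```

```bash
python3 - <<'E'
from h import *
c=calibration("top");im=get_image("top");cv2.imwrite("pics/top5.png",im)
def rect(mask,x0,y0,z):
    n,l,s,_=cv2.connectedComponentsWithStats(mask);k=1+np.argmax(s[1:,4]);cs,_=cv2.findContours((l==k).astype(np.uint8),cv2.RETR_EXTERNAL,cv2.CHAIN_APPROX_NONE)
    P=np.array([ray(c,(p[0][0]+x0,p[0][1]+y0),z)[:2] for p in cs[0]],np.float32)
    print(s[k],cv2.minAreaRect(P*1000))
a=im[170:220,378:448]
rect((a.min(2)>140).astype(np.uint8),378,170,.009)
rect((a.min(2)>140).astype(np.uint8),378,170,.002)
a=im[212:275,378:448];rect((a.max(2)<75).astype(np.uint8),378,212,.003)
E
```

```text
[  10    7   49   33 1342] ((614.4570922851562, -57.989501953125), (99.60639190673828, 153.80657958984375), 4.039298057556152)
[  10    7   49   33 1342] ((615.2306518554688, -59.241600036621094), (100.06932067871094, 154.52130126953125), 4.039315223693848)
[   5    7   52   46 1427] ((454.37713623046875, -41.178062438964844), (137.00088500976562, 159.6748046875), 3.6115550994873047)
```

```bash
python3 - <<'E'
from h import *
c=calibration("top");cs=calibration("scene")
for q in((425,137),(425,150),(417,143),(436,143)):print(ray(c,q,.09)[:2])
print("jar base scene",ray(cs,(370,138),.0)[:2],ray(cs,(370,127),.05)[:2], "lid", ray(cs,(371,112),.099)[:2])
T=np.array([.613,-.06]);a=np.radians(4);ux=np.array([np.cos(a),np.sin(a)]);uy=np.array([-np.sin(a),np.cos(a)])
for n,l in(("A",(-.02,.047)),("C",(.02,.047)),("B",(0,-.047))):print(n,T+l[0]*ux+l[1]*uy)
s=sense();go([.4747,.3418,.1],32.6);go([.4747,.3418,.023],32.6)
E
```

```text
[ 0.7834 -0.0927]
[ 0.7414 -0.0909]
[ 0.7645 -0.0665]
[ 0.7632 -0.1267]
jar base scene [ 0.7707 -0.0976] [ 0.7697 -0.091 ] lid [ 0.7821 -0.0993]
A [ 0.5898 -0.0145]
C [ 0.6297 -0.0117]
B [ 0.6163 -0.1069]
row x 0.036 y -1.136 z 3.545 turn 0.436 yaw 34.78 q6 1.32 t 36.15
row x 0.039 y -1.135 z 5.470 turn 0.436 yaw 34.78 q6 1.32 t 36.15
```

Call:
{"op": "play_rows", "data": {"steps": [{"x":0,"y":-0.6,"z":0.5,"turn":0.4},{"x":0.04,"y":-1.14,"z":1.5,"turn":0.44},{"x":0.04,"y":-1.14,"z":2.7,"turn":0.44},{"x":0.04,"y":-1.14,"z":3.6,"turn":0.44},{"x":0.04,"y":-1.14,"z":4.2,"turn":0.44},{"x":0.04,"y":-1.14,"z":4.8,"turn":0.44},{"x":0.04,"y":-1.14,"z":5.2,"turn":0.44},{"x":0.04,"y":-1.14,"z":5.48,"turn":0.44},{"x":0.04,"y":-1.14,"z":5.48,"turn":0.44},{"x":0.04,"y":-1.14,"z":5.48,"turn":0.44}], "fingers": 0.33}}

```text
clock: 37.15
ee_pos: [0.475, 0.3419, 0.0234]
eef_rot: [[0.843, 0.538, -0.001], [0.538, -0.843, -0.0], [-0.001, -0.0, -1.0]]
wrist_force: [0.0, 0.3, 0.5]
width: 0.334
grasp_force: 0.0
```

Call:
{"op": "play_rows", "data": {"steps": [{"x":0,"y":0,"z":0,"turn":0},{"x":0,"y":0,"z":0,"turn":0},{"x":0,"y":0,"z":0,"turn":0},{"x":0,"y":0,"z":0,"turn":0},{"x":0,"y":0,"z":0,"turn":0},{"x":0,"y":0,"z":0,"turn":0}], "fingers": 0.0}}

```text
clock: 37.75
ee_pos: [0.4755, 0.3421, 0.0248]
eef_rot: [[0.843, 0.538, 0.002], [0.538, -0.843, 0.001], [0.002, 0.0, -1.0]]
wrist_force: [-1.2, 0.3, 6.9]
width: 0.176
grasp_force: 30.0
```

```bash
python3 - <<'E'
from h import *
st()
E
```

```text
t 37.75 p [0.4755 0.3421 0.0248] yaw 32.57 q6 1.436 F [-1.1907  0.2612  6.9317] M [-0.0222  0.0057 -0.0064] w 0.1762 g 30.0
```

Call:
{"op": "play_rows", "data": {"steps": [{"x":-0.1,"y":0,"z":0,"turn":0},{"x":-0.3,"y":0,"z":0,"turn":0},{"x":-0.5,"y":0,"z":0,"turn":0},{"x":-0.7,"y":0,"z":0,"turn":0},{"x":-0.9,"y":0,"z":0,"turn":0},{"x":-1.1,"y":0,"z":0,"turn":0},{"x":-1.3,"y":0,"z":0,"turn":0},{"x":-1.5,"y":0,"z":0,"turn":0},{"x":-1.7,"y":0,"z":0,"turn":0},{"x":-1.9,"y":0,"z":0,"turn":0},{"x":-2,"y":0,"z":-0.1,"turn":0},{"x":-2,"y":0,"z":-0.4,"turn":0},{"x":-2,"y":0,"z":-0.8,"turn":0},{"x":-2,"y":0,"z":-0.8,"turn":0}]}}

```text
clock: 39.15
ee_pos: [0.4084, 0.2992, 0.0578]
eef_rot: [[0.843, 0.538, 0.002], [0.538, -0.843, 0.001], [0.003, 0.0, -1.0]]
wrist_force: [0.1, 0.4, 0.2]
width: 0.179
grasp_force: 30.0
```

```bash
python3 - <<'E'
from h import *
st()
im=get_image("wrist");c=calibration("wrist");s=sense();h=cv2.cvtColor(im,cv2.COLOR_BGR2HSV)
a=np.radians(32.6);u=np.array([np.cos(a),np.sin(a),0])
print(proj(c,np.array([s["ee_pos"]+u*k for k in(-.02,.02,.05,.085)])))
cv2.imwrite("pics/w6f.png",im)
for p in([.33,.16,.12],[.33,.02,.12],[.45,-.014,.13],[.5898,-.0145,.13],[.5898,-.0145,.03]):go(p,-86)
E
```

```text
t 39.15 p [0.4084 0.2992 0.0578] yaw 32.58 q6 1.414 F [0.142  0.3964 0.2338] M [-0.0486 -0.0544  0.0136] w 0.1793 g 30.0
[[327.5078 285.9937]
 [327.6134 218.5105]
 [327.7026 161.5634]
 [327.8195  86.888 ]]
row x -3.510 y 1.880 z -1.585 turn 23.715 yaw 32.57 q6 1.41 t 39.2
row x -5.394 y 4.829 z -1.587 turn 23.715 yaw 32.57 q6 1.41 t 39.2
row x -3.323 y 7.161 z -1.833 turn 23.715 yaw 32.57 q6 1.41 t 39.2
row x -0.385 y 9.053 z -1.827 turn 23.715 yaw 32.57 q6 1.41 t 39.2
row x -0.389 y 9.053 z 0.673 turn 23.715 yaw 32.57 q6 1.41 t 39.2
```

Call:
{"op": "play_rows", "data": {"steps": [{"x":0,"y":0,"z":-1,"turn":0},{"x":-1,"y":0.2,"z":-1.8,"turn":0},{"x":-2,"y":0.46,"z":-1.8,"turn":1},{"x":-2.8,"y":0.85,"z":-1.8,"turn":2.5},{"x":-3.5,"y":1.15,"z":-1.8,"turn":4},{"x":-4.2,"y":1.5,"z":-1.8,"turn":5.5},{"x":-4.6,"y":2.2,"z":-1.8,"turn":7},{"x":-5.1,"y":2.9,"z":-1.8,"turn":8.5},{"x":-5.5,"y":3.6,"z":-1.8,"turn":10},{"x":-5.5,"y":4.5,"z":-1.8,"turn":11.5},{"x":-5.4,"y":5.3,"z":-1.8,"turn":13},{"x":-5.3,"y":6.1,"z":-1.8,"turn":14.5},{"x":-4.7,"y":6.5,"z":-1.8,"turn":16},{"x":-4,"y":6.8,"z":-1.8,"turn":17.5},{"x":-3.3,"y":7.2,"z":-1.8,"turn":19},{"x":-2.3,"y":7.8,"z":-1.8,"turn":20.5},{"x":-1.3,"y":8.4,"z":-1.8,"turn":22},{"x":-0.4,"y":9.05,"z":-1.8,"turn":23.7},{"x":-0.4,"y":9.05,"z":-1.8,"turn":23.7},{"x":-0.4,"y":9.05,"z":-1.8,"turn":23.7}]}}

```text
clock: 41.2
ee_pos: [0.5882, -0.0147, 0.126]
eef_rot: [[0.073, -0.997, -0.003], [-0.997, -0.073, 0.001], [-0.001, 0.003, -1.0]]
wrist_force: [-0.6, 0.7, -0.1]
width: 0.178
grasp_force: 30.0
```

```bash
python3 - <<'E'
from h import *
st()
for p in([.5898,-.0145,.03],[.5898,-.0145,.004]):go(p,-86)
im=get_image("wrist");c=calibration("wrist");cv2.imwrite("pics/w7f.png",im);m=(im.min(2)>170).astype(np.uint8)
n,l,s,_=cv2.connectedComponentsWithStats(m);k=1+np.argsort(-s[1:,4])[:3];print(s[k])
T=np.array([.613,-.06]);a=np.radians(4);ux=np.array([np.cos(a),np.sin(a)]);uy=np.array([-np.sin(a),np.cos(a)])
print(proj(c,[[*(T+i*ux+j*uy),.016] for i,j in((-.0525,-.08),(.0525,-.08),(.0525,.08),(-.0525,.08))]))
E
```

```text
t 41.20 p [ 0.5882 -0.0147  0.126 ] yaw -85.84 q6 2.854 F [-0.5541  0.6795 -0.14  ] M [ 0.1096 -0.0761 -0.0041] w 0.1781 g 30.0
row x -0.001 y -0.049 z 2.401 turn 0.032 yaw -85.84 q6 2.85 t 41.2
row x -0.000 y -0.052 z 3.051 turn 0.032 yaw -85.84 q6 2.85 t 41.2
[[  228    36   127   188 16987]
 [    0    24    26    89  1617]
 [  220    31   121   185   504]]
[[365.2183  27.4045]
 [221.7792  26.8111]
 [238.0837 229.1175]
 [358.2673 229.235 ]]
```

Call:
{"op": "play_rows", "data": {"steps": [{"x":0,"y":-0.1,"z":0.8,"turn":0},{"x":0,"y":-0.1,"z":1.6,"turn":0},{"x":0,"y":-0.1,"z":2.2,"turn":0},{"x":0,"y":-0.1,"z":2.6,"turn":0},{"x":0,"y":-0.1,"z":2.85,"turn":0},{"x":0,"y":-0.1,"z":3,"turn":0},{"x":0,"y":-0.1,"z":3,"turn":0},{"x":0,"y":-0.1,"z":3,"turn":0}]}}

```text
clock: 42.05
ee_pos: [0.5931, -0.0148, 0.0088]
eef_rot: [[0.071, -0.997, 0.001], [-0.997, -0.071, -0.0], [0.0, -0.001, -1.0]]
wrist_force: [-0.4, -0.2, -1.2]
width: 0.178
grasp_force: 30.0
```

```bash
python3 - <<'E'
from h import *
st()
E
```

```text
t 42.05 p [ 0.5931 -0.0148  0.0088] yaw -85.92 q6 2.858 F [-0.358  -0.2021 -1.2193] M [ 0.1644 -0.0831 -0.0014] w 0.1781 g 30.0
```

Call:
{"op": "play_rows", "data": {"steps": [{"x":0,"y":0,"z":0.05,"turn":0},{"x":0,"y":0,"z":0.1,"turn":0},{"x":0,"y":0,"z":0.1,"turn":0}]}}

```text
clock: 42.35
ee_pos: [0.5928, -0.0146, 0.0039]
eef_rot: [[0.071, -0.997, 0.0], [-0.997, -0.071, -0.0], [0.0, -0.0, -1.0]]
wrist_force: [0.4, 0.5, -0.6]
width: 0.181
grasp_force: 30.0
```

Call:
{"op": "play_rows", "data": {"steps": [{"x":0,"y":0,"z":0,"turn":0},{"x":0,"y":0,"z":0,"turn":0},{"x":0,"y":0,"z":0,"turn":0},{"x":0,"y":0,"z":-0.2,"turn":0},{"x":0,"y":0,"z":-0.6,"turn":0},{"x":0,"y":0,"z":-1.6,"turn":0},{"x":0,"y":0,"z":-2.6,"turn":0},{"x":0,"y":0,"z":-3.4,"turn":0},{"x":0,"y":0,"z":-3.4,"turn":0}], "fingers": 0.24}}

```text
clock: 43.25
ee_pos: [0.5961, -0.0153, 0.1461]
eef_rot: [[0.071, -0.997, 0.01], [-0.997, -0.071, -0.002], [0.003, -0.01, -1.0]]
wrist_force: [0.5, -0.2, 0.6]
width: 0.236
grasp_force: 0.0
```

```bash
python3 - <<'E'
from h import *
st()
im=get_image("wrist");c=calibration("wrist");cv2.imwrite("pics/w8f.png",im)
h=cv2.cvtColor(im,cv2.COLOR_BGR2HSV)
m=((h[:,:,0]>18)&(h[:,:,0]<36)&(h[:,:,1]>50)).astype(np.uint8)
n,l,s,ce=cv2.connectedComponentsWithStats(m)
for k in range(1,n):
    if s[k,4]>150:print(s[k],ce[k],ray(c,ce[k],.011))
w=(im.min(2)>170)
for r in(60,100,150,200):
    x=np.where(w[r,200:380])[0]+200;print(r,x.min(),x.max(),ray(c,(x.min(),r),.005)[:2],ray(c,(x.max(),r),.005)[:2])
for p in([.45,-.014,.14],[.36,-.02,.14],[.30,.06,.14],[.30,.16,.14],[.35,.22,.15],[.5036,.3012,.15]):go(p,32.6)
E
```

```text
t 43.25 p [ 0.5961 -0.0153  0.1461] yaw -85.92 q6 2.858 F [ 0.4663 -0.2211  0.5951] M [ 0.1159 -0.0259  0.0063] w 0.2358 g 0.0
[321 164  21  46 858] [331.0268 186.9429] [ 0.5895 -0.015   0.011 ]
[268 303  19  72 558] [273.2509 338.7043] [0.6376 0.155  0.011 ]
[368 306  17  69 563] [378.5311 339.9343] [0.5269 0.1482 0.011 ]
[ 340  390  174   10 1321] [438.9228 394.9909] [0.451  0.2168 0.011 ]
[130 397 117   3 156] [186.3013 398.7436] [0.7333 0.244  0.011 ]
60 240 367 [ 0.673  -0.1169] [ 0.5679 -0.1244]
100 243 366 [ 0.6706 -0.0851] [ 0.5653 -0.0926]
150 246 364 [ 0.6679 -0.042 ] [ 0.5625 -0.0497]
200 250 250 [0.6641 0.0049] [0.6641 0.0049]
row x -0.282 y 3.604 z 0.059 turn -23.704 yaw -85.92 q6 2.86 t 43.3
row x -0.293 y 5.859 z 0.045 turn -23.704 yaw -85.92 q6 2.86 t 43.3
row x -2.394 y 7.213 z 0.033 turn -23.704 yaw -85.92 q6 2.86 t 43.3
row x -4.888 y 7.035 z 0.029 turn -23.704 yaw -85.92 q6 2.86 t 43.3
row x -6.295 y 5.680 z -0.215 turn -23.704 yaw -85.92 q6 2.86 t 43.3
row x -8.046 y 1.705 z -0.194 turn -23.704 yaw -85.92 q6 2.86 t 43.3
```

Call:
{"op": "play_rows", "data": {"steps": [{"x":-0.1,"y":1,"z":0,"turn":-1},{"x":-0.2,"y":2,"z":0,"turn":-2.4},{"x":-0.28,"y":3,"z":0,"turn":-3.8},{"x":-0.28,"y":4,"z":0,"turn":-5.2},{"x":-0.28,"y":5,"z":0,"turn":-6.6},{"x":-0.3,"y":5.9,"z":0,"turn":-8},{"x":-1,"y":6.4,"z":0,"turn":-9.4},{"x":-1.7,"y":6.9,"z":0,"turn":-10.8},{"x":-2.4,"y":7.2,"z":0,"turn":-12.2},{"x":-3.3,"y":7.2,"z":0,"turn":-13.6},{"x":-4.1,"y":7.1,"z":0,"turn":-15},{"x":-4.9,"y":7,"z":0,"turn":-16.4},{"x":-5.6,"y":6.4,"z":-0.1,"turn":-17.8},{"x":-6.3,"y":5.7,"z":-0.2,"turn":-19.2},{"x":-6.7,"y":4.6,"z":-0.2,"turn":-20.6},{"x":-7.1,"y":3.5,"z":-0.2,"turn":-22},{"x":-7.6,"y":2.6,"z":-0.2,"turn":-23.4},{"x":-8.05,"y":1.7,"z":-0.2,"turn":-23.7},{"x":-8.05,"y":1.7,"z":-0.2,"turn":-23.7},{"x":-8.05,"y":1.7,"z":-0.2,"turn":-23.7}], "fingers": 0.33}}

```text
clock: 45.3
ee_pos: [0.501, 0.3014, 0.1457]
eef_rot: [[0.843, 0.538, -0.004], [0.538, -0.843, -0.002], [-0.004, -0.001, -1.0]]
wrist_force: [-1.4, -0.4, -0.1]
width: 0.327
grasp_force: 0.0
```

```bash
python3 - <<'E'
from h import *
st();go([.5036,.3012,.0235],32.6)
im=get_image("wrist");c=calibration("wrist");cv2.imwrite("pics/w9f.png",im)
h=cv2.cvtColor(im,cv2.COLOR_BGR2HSV)
m=((h[:,:,0]>22)&(h[:,:,0]<36)&(h[:,:,1]>50)).astype(np.uint8)
n,l,s,ce=cv2.connectedComponentsWithStats(m)
for k in range(1,n):
    if s[k,4]>150:
        P=np.float32([ray(c,(x,y),.034)[:2]*1000 for y,x in np.argwhere(l==k)]);print(s[k],cv2.minAreaRect(P))
E
```

```text
t 45.30 p [0.501  0.3014 0.1457] yaw 32.57 q6 1.353 F [-1.4235 -0.4135 -0.0624] M [ 0.0284 -0.0259  0.0429] w 0.3270 g 0.0
row x 0.065 y 0.041 z 3.056 turn -0.007 yaw 32.57 q6 1.35 t 45.3
[ 300   15   64   69 2906] ((596.3567504882812, 358.74560546875), (47.066715240478516, 47.07090759277344), 65.13081359863281)
[390 167   9  47 260] ((532.3986206054688, 253.9547119140625), (40.75416564941406, 5.320559024810791), 33.175533294677734)
```

Call:
{"op": "play_rows", "data": {"steps": [{"x":0.05,"y":0.04,"z":0.8,"turn":0},{"x":0.05,"y":0.04,"z":1.6,"turn":0},{"x":0.05,"y":0.04,"z":2.2,"turn":0},{"x":0.05,"y":0.04,"z":2.6,"turn":0},{"x":0.05,"y":0.04,"z":2.9,"turn":0},{"x":0.05,"y":0.04,"z":3.05,"turn":0},{"x":0.05,"y":0.04,"z":3.05,"turn":0},{"x":0.05,"y":0.04,"z":3.05,"turn":0}]}}

```text
clock: 46.15
ee_pos: [0.5049, 0.3015, 0.0267]
eef_rot: [[0.843, 0.538, 0.001], [0.538, -0.843, 0.0], [0.001, 0.0, -1.0]]
wrist_force: [-0.9, 0.4, -1.1]
width: 0.328
grasp_force: 0.0
```

Call:
{"op": "play_rows", "data": {"steps": [{"x":0,"y":0,"z":0,"turn":0},{"x":0,"y":0,"z":0,"turn":0},{"x":0,"y":0,"z":0,"turn":0},{"x":0,"y":0,"z":0,"turn":0},{"x":0,"y":0,"z":0,"turn":0},{"x":0,"y":0,"z":0,"turn":0}], "fingers": 0.0}}

```text
clock: 46.75
ee_pos: [0.5051, 0.3016, 0.0266]
eef_rot: [[0.843, 0.538, 0.001], [0.538, -0.843, 0.0], [0.001, 0.0, -1.0]]
wrist_force: [-0.5, -0.2, 5.5]
width: 0.174
grasp_force: 30.0
```

Call:
{"op": "play_rows", "data": {"steps": [{"x":-0.1,"y":0,"z":0,"turn":0},{"x":-0.3,"y":0,"z":0,"turn":0},{"x":-0.5,"y":0,"z":0,"turn":0},{"x":-0.7,"y":0,"z":0,"turn":0},{"x":-0.9,"y":0,"z":0,"turn":0},{"x":-1.1,"y":0,"z":0,"turn":0},{"x":-1.3,"y":0,"z":0,"turn":0},{"x":-1.5,"y":0,"z":0,"turn":0},{"x":-1.7,"y":0,"z":0,"turn":0},{"x":-1.9,"y":0,"z":0,"turn":0},{"x":-2,"y":0,"z":-0.1,"turn":0},{"x":-2,"y":0,"z":-0.4,"turn":0},{"x":-2,"y":0,"z":-0.8,"turn":0},{"x":-2,"y":0,"z":-0.8,"turn":0}]}}

```text
clock: 48.15
ee_pos: [0.4385, 0.2588, 0.06]
eef_rot: [[0.843, 0.538, 0.003], [0.538, -0.843, 0.001], [0.003, 0.001, -1.0]]
wrist_force: [1.3, 0.0, -0.1]
width: 0.176
grasp_force: 30.0
```

```bash
python3 - <<'E'
from h import *
st()
for p in([.35,.24,.13],[.30,.16,.13],[.30,.06,.13],[.36,-.05,.13],[.45,-.1069,.13],[.6185,-.1069,.13]):go(p,94)
E
```

```text
t 48.15 p [0.4385 0.2588 0.06  ] yaw 32.58 q6 1.316 F [ 1.3092  0.0083 -0.0973] M [-0.0219 -0.0183 -0.0409] w 0.1764 g 30.0
row x -2.112 y -0.794 z -1.759 turn -12.285 yaw 32.58 q6 1.32 t 48.15
row x -4.242 y 0.218 z -1.765 turn -12.285 yaw 32.58 q6 1.32 t 48.15
row x -5.588 y 2.325 z -1.767 turn -12.285 yaw 32.58 q6 1.32 t 48.15
row x -5.805 y 5.450 z -1.765 turn -12.285 yaw 32.58 q6 1.32 t 48.15
row x -4.675 y 7.860 z -1.759 turn -12.285 yaw 32.58 q6 1.32 t 48.15
row x -1.125 y 10.128 z -1.746 turn -12.285 yaw 32.58 q6 1.32 t 48.15
```

Call:
{"op": "play_rows", "data": {"steps": [{"x":0,"y":0,"z":-1,"turn":0},{"x":-1,"y":-0.4,"z":-1.8,"turn":0},{"x":-2.1,"y":-0.8,"z":-1.8,"turn":0},{"x":-2.8,"y":-0.45,"z":-1.8,"turn":0},{"x":-3.5,"y":-0.1,"z":-1.8,"turn":0},{"x":-4.25,"y":0.2,"z":-1.8,"turn":0},{"x":-4.7,"y":0.9,"z":-1.8,"turn":0},{"x":-5.15,"y":1.6,"z":-1.8,"turn":0},{"x":-5.6,"y":2.3,"z":-1.8,"turn":0},{"x":-5.65,"y":3.3,"z":-1.8,"turn":0},{"x":-5.7,"y":4.3,"z":-1.8,"turn":-0.8},{"x":-5.8,"y":5.4,"z":-1.8,"turn":-2.2},{"x":-5.3,"y":6.6,"z":-1.8,"turn":-3.6},{"x":-4.7,"y":7.8,"z":-1.8,"turn":-5},{"x":-3.8,"y":8.4,"z":-1.8,"turn":-6.5},{"x":-2.9,"y":9,"z":-1.8,"turn":-8},{"x":-2,"y":9.6,"z":-1.8,"turn":-9.5},{"x":-1.2,"y":10.2,"z":-1.8,"turn":-11},{"x":-1.2,"y":10.2,"z":-1.8,"turn":-12.3},{"x":-1.2,"y":10.2,"z":-1.8,"turn":-12.3}]}}

```text
clock: 50.15
ee_pos: [0.6166, -0.111, 0.1283]
eef_rot: [[-0.073, 0.997, -0.002], [0.997, 0.073, 0.001], [0.001, -0.002, -1.0]]
wrist_force: [-0.1, 0.4, -0.8]
width: 0.177
grasp_force: 30.0
```

```bash
python3 - <<'E'
from h import *
st();go([.619,-.111,.0055],94)
E
```

```text
t 50.15 p [ 0.6166 -0.111   0.1283] yaw 94.16 q6 -0.429 F [-0.1016  0.426  -0.8225] M [-0.0392 -0.0657 -0.0041] w 0.1770 g 30.0
row x -0.006 y 0.067 z 3.070 turn 0.033 yaw 94.16 q6 -0.43 t 50.15
```

Call:
{"op": "play_rows", "data": {"steps": [{"x":0,"y":0.04,"z":0.8,"turn":0},{"x":0,"y":0.04,"z":1.6,"turn":0},{"x":0,"y":0.04,"z":2.2,"turn":0},{"x":0,"y":0.04,"z":2.6,"turn":0},{"x":0,"y":0.04,"z":2.85,"turn":0},{"x":0,"y":0.04,"z":3,"turn":0},{"x":0,"y":0.04,"z":3.08,"turn":0},{"x":0,"y":0.04,"z":3.08,"turn":0},{"x":0,"y":0.04,"z":3.08,"turn":0}]}}

```text
clock: 51.05
ee_pos: [0.6185, -0.1114, 0.0075]
eef_rot: [[-0.071, 0.997, 0.001], [0.997, 0.071, -0.0], [-0.001, 0.001, -1.0]]
wrist_force: [-0.1, -0.3, -0.3]
width: 0.177
grasp_force: 30.0
```

```bash
python3 - <<'E'
from h import *
st()
E
```

```text
t 51.05 p [ 0.6185 -0.1114  0.0075] yaw 94.05 q6 -0.426 F [-0.0925 -0.295  -0.3015] M [ 0.002  -0.0378  0.0199] w 0.1767 g 30.0
```

Call:
{"op": "play_rows", "data": {"steps": [{"x":0,"y":0,"z":0.06,"turn":0},{"x":0,"y":0,"z":0.06,"turn":0}]}}

```text
clock: 51.25
ee_pos: [0.618, -0.1112, 0.0044]
eef_rot: [[-0.071, 0.997, 0.0], [0.997, 0.071, -0.0], [-0.0, 0.0, -1.0]]
wrist_force: [0.2, 0.0, 0.5]
width: 0.177
grasp_force: 30.0
```

Call:
{"op": "play_rows", "data": {"steps": [{"x":0,"y":0,"z":0,"turn":0},{"x":0,"y":0,"z":0,"turn":0},{"x":0,"y":0,"z":0,"turn":0},{"x":0,"y":0,"z":-0.2,"turn":0},{"x":0,"y":0,"z":-0.6,"turn":0},{"x":0,"y":0,"z":-1.6,"turn":0},{"x":0,"y":0,"z":-2.6,"turn":0},{"x":0,"y":0,"z":-3.4,"turn":0},{"x":0,"y":0,"z":-3.4,"turn":0}], "fingers": 0.24}}

```text
clock: 52.15
ee_pos: [0.6213, -0.1123, 0.1468]
eef_rot: [[-0.071, 0.997, 0.01], [0.997, 0.071, -0.004], [-0.004, 0.01, -1.0]]
wrist_force: [1.3, -0.3, 0.2]
width: 0.24
grasp_force: 0.0
```

```bash
python3 - <<'E'
from h import *
st()
im=get_image("wrist");c=calibration("wrist");cv2.imwrite("pics/w10f.png",im)
h=cv2.cvtColor(im,cv2.COLOR_BGR2HSV)
m=((h[:,:,0]>18)&(h[:,:,0]<36)&(h[:,:,1]>50)).astype(np.uint8)
n,l,s,ce=cv2.connectedComponentsWithStats(m)
for k in range(1,n):
    if s[k,4]>150:
        P=np.float32([ray(c,(x,y),.011)[:2]*1000 for y,x in np.argwhere(l==k)]);print(s[k],cv2.minAreaRect(P))
for p in([.45,-.1,.14],[.36,-.05,.14],[.30,.06,.14],[.30,.16,.14],[.35,.22,.15],[.44,.235,.15],[.5298,.2586,.15]):go(p,32.6)
E
```

```text
t 52.15 p [ 0.6213 -0.1123  0.1468] yaw 94.08 q6 -0.426 F [ 1.3289 -0.2798  0.1858] M [-0.0898 -0.099   0.0274] w 0.2403 g 0.0
[ 288   41   22   56 1171] ((590.3235473632812, -13.296098709106445), (17.505189895629883, 42.28303527832031), 2.167692184448242)
[311 160  21  48 858] ((615.0344848632812, -109.15232849121094), (18.51609992980957, 44.14433670043945), 3.991316318511963)
[ 531  261  109   61 4586] ((890.9600830078125, -205.84893798828125), (97.28457641601562, 70.79521179199219), 0.08189519494771957)
[268 306  14  69 551] ((576.8765869140625, -285.0751647949219), (87.74014282226562, 12.881643295288086), 89.57037353515625)
[371 306  14  69 564] ((687.1341552734375, -277.46197509765625), (13.0001802444458, 88.07048797607422), 8.689410209655762)
[ 129  358  464   42 4762] ((670.29296875, -329.2220153808594), (513.0964965820312, 57.51757049560547), 3.777750253677368)
row x 0.596 y -4.214 z 0.070 turn 12.295 yaw 94.08 q6 -0.43 t 52.2
row x 2.003 y -6.369 z 0.053 turn 12.295 yaw 94.08 q6 -0.43 t 52.2
row x 4.853 y -7.670 z 0.038 turn 12.295 yaw 94.08 q6 -0.43 t 52.2
row x 7.346 y -7.492 z 0.032 turn 12.295 yaw 94.08 q6 -0.43 t 52.2
row x 8.753 y -6.137 z -0.214 turn 12.295 yaw 94.08 q6 -0.43 t 52.2
row x 8.967 y -3.866 z -0.201 turn 12.295 yaw 94.08 q6 -0.43 t 52.2
row x 9.396 y -1.585 z -0.188 turn 12.295 yaw 94.08 q6 -0.43 t 52.2
```

```bash
python3 - <<'E'
from h import *
from scipy.optimize import least_squares
ct,cs=calibration("top"),calibration("scene")
tri=lambda a,b:least_squares(lambda P:np.r_[proj(ct,P)[0]-a,proj(cs,P)[0]-b],[.55,.14,.2])
r=tri([351.2,202.5],[344.8,165.7]);print("pivot",r.x,r.fun);B=np.array([.4495,.123,.2537])
for x in(.57,.549,.53,.51,.49):print(x,B+(r.x-B)*(x-B[0])/(r.x[0]-B[0]))
p=np.array([.3806,.2021,.1978]);a=np.radians(34.95);ux=np.array([np.cos(a),np.sin(a),0]);uy=np.array([np.sin(a),-np.cos(a),0])
for h in(.084,.11,.13,.15,.17):
    print(h,[((proj(cs,p+[0,0,h]+s*.0375*ux+t*.094*uy)[0]-[270,60])*3).round() for s,t in((-1,-1),(1,-1),(-1,1),(1,1))])
E
```

```text
pivot [0.577  0.154  0.1519] [-1.3891 -1.15    1.5854  0.1788]
0.57 [0.57   0.1523 0.1574]
0.549 [0.549  0.1472 0.1742]
0.53 [0.53   0.1426 0.1894]
0.51 [0.51   0.1377 0.2054]
0.49 [0.49   0.1328 0.2213]
0.084 [array([364., 473.]), array([257., 442.]), array([427., 297.]), array([332., 273.])]
0.11 [array([369., 447.]), array([260., 416.]), array([433., 271.]), array([336., 247.])]
0.13 [array([373., 426.]), array([262., 396.]), array([437., 250.]), array([338., 226.])]
0.15 [array([377., 405.]), array([264., 374.]), array([442., 229.]), array([341., 205.])]
0.17 [array([381., 383.]), array([266., 352.]), array([447., 207.]), array([345., 183.])]
```

Call:
{"op": "play_rows", "data": {"steps": [{"x":0.1,"y":-1,"z":0,"turn":1},{"x":0.3,"y":-2,"z":0,"turn":2.4},{"x":0.45,"y":-3.1,"z":0,"turn":3.8},{"x":0.6,"y":-4.2,"z":0,"turn":5.2},{"x":1.3,"y":-5.3,"z":0,"turn":6.6},{"x":2,"y":-6.4,"z":0,"turn":8},{"x":3,"y":-6.9,"z":0,"turn":9.4},{"x":3.9,"y":-7.3,"z":0,"turn":10.8},{"x":4.85,"y":-7.7,"z":0,"turn":12.3},{"x":5.7,"y":-7.6,"z":0,"turn":12.3},{"x":6.5,"y":-7.6,"z":0,"turn":12.3},{"x":7.35,"y":-7.5,"z":0,"turn":12.3},{"x":8.1,"y":-6.8,"z":0,"turn":12.3},{"x":8.75,"y":-6.1,"z":0,"turn":12.3},{"x":9.5,"y":-5,"z":0,"turn":12.3},{"x":10.3,"y":-3.8,"z":0,"turn":12.3},{"x":10.5,"y":-3,"z":0,"turn":12.3},{"x":10.5,"y":-2.3,"z":0,"turn":12.3},{"x":10.5,"y":-2.3,"z":0,"turn":12.3},{"x":10.5,"y":-2.3,"z":0,"turn":12.3}], "fingers": 0.33}}

```text
clock: 54.2
ee_pos: [0.4953, 0.3007, 0.1385]
eef_rot: [[0.843, 0.538, -0.004], [0.538, -0.843, -0.001], [-0.004, -0.001, -1.0]]
wrist_force: [-0.8, 1.1, -0.1]
width: 0.333
grasp_force: 0.0
```

```bash
python3 - <<'E'
from h import *
st();go([.530,.2588,.021],32.6)
im=get_image("wrist");c=calibration("wrist");cv2.imwrite("pics/w11f.png",im)
h=cv2.cvtColor(im,cv2.COLOR_BGR2HSV)
m=((h[:,:,0]>22)&(h[:,:,0]<36)&(h[:,:,1]>50)).astype(np.uint8)
n,l,s,ce=cv2.connectedComponentsWithStats(m)
for k in range(1,n):
    if s[k,4]>150:
        P=np.float32([ray(c,(x,y),.034)[:2]*1000 for y,x in np.argwhere(l==k)]);print(s[k],cv2.minAreaRect(P))
E
```

```text
t 54.20 p [0.4953 0.3007 0.1385] yaw 32.54 q6 1.356 F [-0.8419  1.1081 -0.069 ] M [-0.0175 -0.0215 -0.0118] w 0.3331 g 0.0
row x 0.179 y 1.351 z 2.935 turn -0.011 yaw 32.54 q6 1.36 t 54.2
[ 303    2   66   72 3181] ((597.9041137695312, 359.4451904296875), (46.911415100097656, 47.175655364990234), 32.56643295288086)
[394 163  10  48 339] ((532.0752563476562, 254.9326934814453), (40.263797760009766, 6.10710334777832), 32.245906829833984)
```

Call:
{"op": "play_rows", "data": {"steps": [{"x":0.1,"y":0.6,"z":0,"turn":0},{"x":0.18,"y":1.34,"z":0.3,"turn":0},{"x":0.18,"y":1.34,"z":0.9,"turn":0},{"x":0.18,"y":1.34,"z":1.5,"turn":0},{"x":0.18,"y":1.34,"z":2,"turn":0},{"x":0.18,"y":1.34,"z":2.5,"turn":0},{"x":0.18,"y":1.34,"z":2.8,"turn":0},{"x":0.18,"y":1.34,"z":2.95,"turn":0},{"x":0.18,"y":1.34,"z":2.95,"turn":0},{"x":0.18,"y":1.34,"z":2.95,"turn":0}]}}

```text
clock: 55.25
ee_pos: [0.5317, 0.2601, 0.0231]
eef_rot: [[0.843, 0.538, 0.001], [0.538, -0.843, 0.0], [0.001, 0.0, -1.0]]
wrist_force: [0.4, 0.7, 0.5]
width: 0.331
grasp_force: 0.0
```

Call:
{"op": "play_rows", "data": {"steps": [{"x":0,"y":0,"z":0,"turn":0},{"x":0,"y":0,"z":0,"turn":0},{"x":0,"y":0,"z":0,"turn":0},{"x":0,"y":0,"z":0,"turn":0},{"x":0,"y":0,"z":0,"turn":0},{"x":0,"y":0,"z":0,"turn":0}], "fingers": 0.0}}

```text
clock: 55.85
ee_pos: [0.532, 0.26, 0.023]
eef_rot: [[0.843, 0.538, 0.002], [0.538, -0.843, 0.0], [0.001, 0.001, -1.0]]
wrist_force: [-0.8, -1.7, 5.0]
width: 0.176
grasp_force: 30.0
```

```bash
python3 - <<'E'
from h import *
st()
E
```

```text
t 55.85 p [0.532 0.26  0.023] yaw 32.57 q6 1.269 F [-0.8481 -1.6946  5.0188] M [-0.1815  0.0153 -0.0802] w 0.1762 g 30.0
```

Gripped. Drawing out carefully, in two halves so I can watch the force.

Call:
{"op": "play_rows", "data": {"steps": [{"x":-0.1,"y":0,"z":0,"turn":0},{"x":-0.2,"y":0,"z":0,"turn":0},{"x":-0.3,"y":0,"z":0,"turn":0},{"x":-0.4,"y":0,"z":0,"turn":0},{"x":-0.5,"y":0,"z":0,"turn":0},{"x":-0.6,"y":0,"z":0,"turn":0},{"x":-0.7,"y":0,"z":0,"turn":0},{"x":-0.8,"y":0,"z":0,"turn":0}]}}

```text
clock: 56.65
ee_pos: [0.5051, 0.243, 0.0229]
eef_rot: [[0.843, 0.538, 0.002], [0.538, -0.843, 0.001], [0.002, 0.0, -1.0]]
wrist_force: [2.8, 1.2, 5.0]
width: 0.178
grasp_force: 29.9
```

Call:
{"op": "play_rows", "data": {"steps": [{"x":-0.1,"y":0,"z":0,"turn":0},{"x":-0.3,"y":0,"z":0,"turn":0},{"x":-0.5,"y":0,"z":0,"turn":0},{"x":-0.7,"y":0,"z":0,"turn":0},{"x":-0.9,"y":0,"z":0,"turn":0},{"x":-1.1,"y":0,"z":0,"turn":0},{"x":-1.2,"y":0,"z":0,"turn":0},{"x":-1.2,"y":0,"z":-0.15,"turn":0},{"x":-1.2,"y":-0.3,"z":-0.15,"turn":0},{"x":-1.2,"y":-0.8,"z":-0.15,"turn":0},{"x":-1.2,"y":-1.4,"z":-0.15,"turn":0},{"x":-1.2,"y":-2,"z":-0.15,"turn":0},{"x":-1.2,"y":-2,"z":-0.8,"turn":0},{"x":-1.2,"y":-2,"z":-1.2,"turn":0},{"x":-1.2,"y":-2,"z":-1.2,"turn":0}]}}

```text
clock: 58.15
ee_pos: [0.4214, 0.2856, 0.0719]
eef_rot: [[0.842, 0.539, 0.003], [0.539, -0.842, 0.001], [0.003, 0.0, -1.0]]
wrist_force: [0.7, -0.7, -0.7]
width: 0.18
grasp_force: 29.9
```

```bash
python3 - <<'E'
from h import *
st()
for p in([.35,.24,.13],[.30,.16,.13],[.30,.06,.13],[.36,-.02,.13],[.45,-.014,.13],[.634,-.0115,.13]):go(p,-86)
E
```

```text
t 58.15 p [0.4214 0.2856 0.0719] yaw 32.64 q6 1.377 F [ 0.6605 -0.7388 -0.7423] M [-0.0092  0.0114  0.0211] w 0.1805 g 29.9
row x -2.113 y -0.001 z -1.460 turn 23.728 yaw 32.64 q6 1.38 t 58.15
row x -4.244 y 1.009 z -1.466 turn 23.728 yaw 32.64 q6 1.38 t 58.15
row x -5.593 y 3.114 z -1.469 turn 23.728 yaw 32.64 q6 1.38 t 58.15
row x -5.409 y 5.608 z -1.467 turn 23.728 yaw 32.64 q6 1.38 t 58.15
row x -3.433 y 6.695 z -1.461 turn 23.728 yaw 32.64 q6 1.38 t 58.15
row x 0.474 y 9.123 z -1.448 turn 23.728 yaw 32.64 q6 1.38 t 58.15
```

Call:
{"op": "play_rows", "data": {"steps": [{"x":-1,"y":0,"z":-0.8,"turn":0},{"x":-2.1,"y":0,"z":-1.45,"turn":1.5},{"x":-2.8,"y":0.3,"z":-1.45,"turn":3},{"x":-3.5,"y":0.7,"z":-1.45,"turn":4.5},{"x":-4.25,"y":1,"z":-1.45,"turn":6},{"x":-4.7,"y":1.7,"z":-1.45,"turn":7.5},{"x":-5.15,"y":2.4,"z":-1.45,"turn":9},{"x":-5.6,"y":3.1,"z":-1.45,"turn":10.5},{"x":-5.55,"y":3.9,"z":-1.45,"turn":12},{"x":-5.5,"y":4.8,"z":-1.45,"turn":13.5},{"x":-5.4,"y":5.6,"z":-1.45,"turn":15},{"x":-4.7,"y":6,"z":-1.45,"turn":16.5},{"x":-4,"y":6.4,"z":-1.45,"turn":18},{"x":-3.3,"y":6.8,"z":-1.45,"turn":19.5},{"x":-2.4,"y":7.35,"z":-1.45,"turn":21},{"x":-1.5,"y":7.9,"z":-1.45,"turn":22.5},{"x":-0.5,"y":8.5,"z":-1.45,"turn":23.7},{"x":0.45,"y":9.1,"z":-1.45,"turn":23.7},{"x":0.45,"y":9.1,"z":-1.45,"turn":23.7},{"x":0.45,"y":9.1,"z":-1.45,"turn":23.7}]}}

```text
clock: 60.15
ee_pos: [0.6312, -0.0123, 0.1257]
eef_rot: [[0.071, -0.997, -0.004], [-0.997, -0.071, 0.001], [-0.001, 0.004, -1.0]]
wrist_force: [-0.5, -1.1, -0.9]
width: 0.174
grasp_force: 29.9
```

```bash
python3 - <<'E'
from h import *
st();go([.634,-.0115,.004],-86)
E
```

```text
t 60.15 p [ 0.6312 -0.0123  0.1257] yaw -85.90 q6 2.874 F [-0.5081 -1.0638 -0.9453] M [ 0.1676 -0.0163  0.0487] w 0.1745 g 29.9
row x -0.011 y -0.084 z 3.042 turn 0.019 yaw -85.90 q6 2.87 t 60.15
```

Call:
{"op": "play_rows", "data": {"steps": [{"x":0,"y":-0.05,"z":0.8,"turn":0},{"x":0,"y":-0.05,"z":1.6,"turn":0},{"x":0,"y":-0.05,"z":2.2,"turn":0},{"x":0,"y":-0.05,"z":2.6,"turn":0},{"x":0,"y":-0.05,"z":2.85,"turn":0},{"x":0,"y":-0.05,"z":3,"turn":0},{"x":0,"y":-0.05,"z":3.06,"turn":0},{"x":0,"y":-0.05,"z":3.06,"turn":0},{"x":0,"y":-0.05,"z":3.06,"turn":0}]}}

```text
clock: 61.05
ee_pos: [0.6345, -0.0128, 0.0068]
eef_rot: [[0.071, -0.997, 0.002], [-0.997, -0.071, -0.0], [0.0, -0.001, -1.0]]
wrist_force: [-0.0, -0.3, 0.1]
width: 0.181
grasp_force: 29.9
```

```bash
python3 - <<'E'
from h import *
st()
E
```

```text
t 61.05 p [ 0.6345 -0.0128  0.0068] yaw -85.93 q6 2.875 F [-0.0144 -0.2543  0.1209] M [ 0.1263 -0.0593  0.0147] w 0.1814 g 29.9
```

Call:
{"op": "play_rows", "data": {"steps": [{"x":0,"y":0,"z":0.05,"turn":0},{"x":0,"y":0,"z":0.08,"turn":0},{"x":0,"y":0,"z":0.08,"turn":0}]}}

```text
clock: 61.35
ee_pos: [0.6339, -0.0126, 0.0026]
eef_rot: [[0.071, -0.997, -0.0], [-0.997, -0.071, 0.0], [-0.0, 0.0, -1.0]]
wrist_force: [0.5, -0.3, -1.0]
width: 0.18
grasp_force: 29.9
```

Call:
{"op": "play_rows", "data": {"steps": [{"x":0,"y":0,"z":0,"turn":0},{"x":0,"y":0,"z":0,"turn":0},{"x":0,"y":0,"z":0,"turn":0},{"x":0,"y":0,"z":-0.2,"turn":0},{"x":0,"y":0,"z":-0.6,"turn":0},{"x":0,"y":0,"z":-1.6,"turn":0},{"x":0,"y":0,"z":-2.6,"turn":0},{"x":0,"y":1,"z":-3.6,"turn":0},{"x":0,"y":2.2,"z":-4.2,"turn":0},{"x":0,"y":3.4,"z":-4.2,"turn":0},{"x":0,"y":4.6,"z":-4.2,"turn":0},{"x":0,"y":5.8,"z":-4.2,"turn":0},{"x":0,"y":7,"z":-4.2,"turn":0},{"x":0,"y":7.5,"z":-4.2,"turn":0},{"x":0,"y":7.5,"z":-4.2,"turn":0}], "fingers": 0.24}}

```text
clock: 62.85
ee_pos: [0.3323, -0.0336, 0.1712]
eef_rot: [[0.07, -0.998, 0.001], [-0.998, -0.07, -0.001], [0.001, -0.001, -1.0]]
wrist_force: [0.9, -0.2, -0.6]
width: 0.24
grasp_force: 0.0
```

```bash
python3 - <<'E'
from h import *
st()
t=get_image("top")[165:270,255:450]
s=get_image("scene")[110:270,240:470]
a=cv2.resize(t,(780,420),interpolation=cv2.INTER_CUBIC)
cv2.imwrite("pics/fin.png",a)
cv2.imwrite("pics/fins.png",cv2.resize(s,(690,480),interpolation=cv2.INTER_CUBIC))
E
```

```text
t 62.85 p [ 0.3323 -0.0336  0.1712] yaw -86.00 q6 2.633 F [ 0.8684 -0.195  -0.6059] M [ 0.1423 -0.0275 -0.0142] w 0.2405 g 0.0
```

View pics/fin.png

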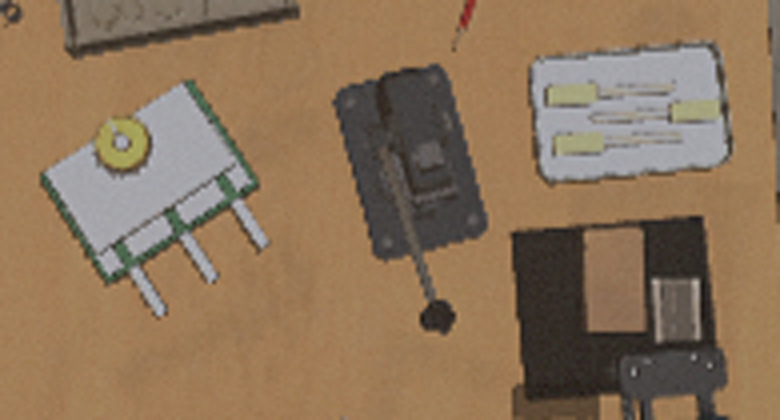

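The tubes all lie flat in the tray and the V block is unmoved. But the cork has been knocked to crop (614,280), right at the mat's back edge, so I'll put it back in the middle.

```bash
cat > ck.py <<'E'
from h import *
def cork():
    c=calibration("top");im=get_image("top")[205:275,375:445];h=cv2.cvtColor(im,cv2.COLOR_BGR2HSV)
    for nm,m,z in(("cork",(h[:,:,1]>70)&(im[:,:,2]>90),.032),("mat",im.max(2)<75,.003),("vee",(h[:,:,1]<70)&(im.max(2)>85)&(im.max(2)<190),.037)):
        n,l,s,ce=cv2.connectedComponentsWithStats(m.astype(np.uint8),connectivity=4)
        for k in range(1,n):
            if 90<s[k,4]<3000:
                P=np.float32([ray(c,(x+375,y+205),z)[:2]*1000 for y,x in np.argwhere(l==k)]);print(nm,s[k],cv2.minAreaRect(P))
E
python3 -c "
from ck import *
st();cork()"
```

```text
t 62.95 p [ 0.3357 -0.0344  0.1716] yaw -85.99 q6 2.634 F [0.0518 0.0503 0.9739] M [ 0.1313 -0.0837 -0.025 ] w 0.2374 g 0.0
cork [   0    0   70   70 2610] ((461.2652587890625, -41.578834533691406), (226.66873168945312, 222.25961303710938), 88.82366180419922)
mat [   8   14   62   56 1576] ((432.0391845703125, -55.39860534667969), (183.3795928955078, 185.5952911376953), 3.6115548610687256)
vee [ 15   0  47   6 171] ((563.5563354492188, -55.29901885986328), (149.19041442871094, 16.283803939819336), 88.8240966796875)
vee [ 43  29  12  17 176] ((451.60089111328125, -84.5834732055664), (35.370811462402344, 51.8656005859375), 87.6623764038086)
```

```bash
python3 - <<'E'
from h import *
c=calibration("top");f=lambda x,y,z:ray(c,((x+.5)/4-.5+255,(y+.5)/4-.5+165),z)
P=np.array([f(*q,.032) for q in((586,228),(643,229),(646,333),(583,331))]);print(P[:,:2],P.mean(0))
m=P.mean(0);print("mat back",f(514,233,.003)[:2],f(702,217,.003)[:2])
d=P[0]+P[1]-P[2]-P[3];y=np.degrees(np.arctan2(d[1],d[0]));print(y)
u=d[:2]/np.linalg.norm(d[:2]);g=m[:2]+u*.022+[.002,0];print(g)
go([*g,.17],y);go([*g,.05],y);go([*g,.010],y)
E
```

```text
[[ 0.5188 -0.0159]
 [ 0.517  -0.062 ]
 [ 0.4332 -0.061 ]
 [ 0.4358 -0.0104]] [ 0.4762 -0.0373  0.032 ]
mat back [0.5172 0.0393] [ 0.5273 -0.1164]
-2.20941347283872
[ 0.5002 -0.0382]
row x 0.383 y -4.083 z 0.048 turn -16.748 yaw -85.95 q6 2.63 t 63.0
row x 0.379 y -4.076 z 3.048 turn -16.748 yaw -85.95 q6 2.63 t 63.0
row x 0.378 y -4.073 z 4.048 turn -16.748 yaw -85.95 q6 2.63 t 63.0
```

Call:
{"op": "play_rows", "data": {"steps": [{"x":0.1,"y":-0.8,"z":0,"turn":-1.6},{"x":0.3,"y":-1.6,"z":0,"turn":-3.2},{"x":0.38,"y":-2.4,"z":0,"turn":-4.8},{"x":0.38,"y":-3.2,"z":0,"turn":-6.4},{"x":0.38,"y":-4,"z":0,"turn":-8},{"x":0.38,"y":-4.07,"z":0,"turn":-9.6},{"x":0.38,"y":-4.07,"z":0,"turn":-11.2},{"x":0.38,"y":-4.07,"z":0,"turn":-12.8},{"x":0.38,"y":-4.07,"z":0,"turn":-14.4},{"x":0.38,"y":-4.07,"z":0,"turn":-16},{"x":0.38,"y":-4.07,"z":0.5,"turn":-16.9},{"x":0.38,"y":-4.07,"z":1.3,"turn":-16.9},{"x":0.38,"y":-4.07,"z":2,"turn":-16.9},{"x":0.38,"y":-4.07,"z":2.7,"turn":-16.9},{"x":0.38,"y":-4.07,"z":3.3,"turn":-16.9},{"x":0.38,"y":-4.07,"z":3.7,"turn":-16.9},{"x":0.38,"y":-4.07,"z":4,"turn":-16.9},{"x":0.38,"y":-4.07,"z":4,"turn":-16.9},{"x":0.38,"y":-4.07,"z":4,"turn":-16.9}], "fingers": 0.72}}

```text
clock: 64.9
ee_pos: [0.4989, -0.0375, 0.0106]
eef_rot: [[1.0, -0.025, -0.0], [-0.025, -1.0, 0.0], [-0.0, -0.0, -1.0]]
wrist_force: [0.3, 0.3, 0.0]
width: 0.719
grasp_force: 0.0
```

Call:
{"op": "play_rows", "data": {"steps": [{"x":0,"y":0,"z":0,"turn":0},{"x":0,"y":0,"z":0,"turn":0},{"x":0,"y":0,"z":0,"turn":0},{"x":0,"y":0,"z":0,"turn":0},{"x":0,"y":0,"z":0,"turn":0},{"x":0,"y":0,"z":0,"turn":0}], "fingers": 0.0}}

```text
clock: 65.5
ee_pos: [0.4988, -0.0377, 0.0115]
eef_rot: [[1.0, -0.025, 0.002], [-0.025, -1.0, -0.0], [0.002, 0.0, -1.0]]
wrist_force: [-0.0, 0.9, 6.3]
width: 0.542
grasp_force: 29.9
```

```bash
python3 - <<'E'
from h import *
st()
E
```

```text
t 65.50 p [ 0.4988 -0.0377  0.0115] yaw -1.44 q6 1.297 F [-0.0406  0.9325  6.3178] M [0.1218 0.151  0.0288] w 0.5419 g 29.9
```

Call:
{"op": "play_rows", "data": {"steps": [{"x":0,"y":0,"z":-0.3,"turn":0},{"x":0,"y":0,"z":-0.7,"turn":0},{"x":-0.2,"y":-0.3,"z":-0.7,"turn":0},{"x":-0.4,"y":-0.6,"z":-0.7,"turn":0},{"x":-0.6,"y":-0.95,"z":-0.7,"turn":0},{"x":-0.6,"y":-0.95,"z":-0.7,"turn":0},{"x":-0.6,"y":-0.95,"z":-0.4,"turn":0},{"x":-0.6,"y":-0.95,"z":-0.15,"turn":0},{"x":-0.6,"y":-0.95,"z":0,"turn":0},{"x":-0.6,"y":-0.95,"z":0,"turn":0},{"x":-0.6,"y":-0.95,"z":0,"turn":0}]}}

```text
clock: 66.6
ee_pos: [0.4749, 0.0011, 0.0102]
eef_rot: [[1.0, -0.025, -0.001], [-0.025, -1.0, 0.0], [-0.001, -0.0, -1.0]]
wrist_force: [-0.2, -0.2, 0.1]
width: 0.541
grasp_force: 29.9
```

Call:
{"op": "play_rows", "data": {"steps": [{"x":0,"y":0,"z":0,"turn":0},{"x":0,"y":0,"z":0,"turn":0},{"x":0,"y":0,"z":0,"turn":0},{"x":0,"y":0,"z":0,"turn":0},{"x":0,"y":0,"z":-0.5,"turn":0},{"x":0,"y":0,"z":-1.5,"turn":0},{"x":0,"y":0,"z":-2.5,"turn":0},{"x":-1,"y":0.5,"z":-3.5,"turn":0},{"x":-2,"y":2,"z":-4.5,"turn":0},{"x":-3,"y":3,"z":-5,"turn":0},{"x":-3.5,"y":4,"z":-5,"turn":0},{"x":-3.5,"y":5,"z":-5,"turn":0},{"x":-3.5,"y":6,"z":-5,"turn":0},{"x":-3.5,"y":6,"z":-5,"turn":0},{"x":-3.5,"y":6,"z":-5,"turn":0}], "fingers": 0.72}}

```text
clock: 68.1
ee_pos: [0.3287, -0.2381, 0.2109]
eef_rot: [[1.0, -0.029, 0.0], [-0.029, -1.0, -0.001], [0.0, 0.001, -1.0]]
wrist_force: [-0.3, 1.4, 0.1]
width: 0.721
grasp_force: 0.0
```

```bash
python3 - <<'E'
from ck import *
st();cork()
c=calibration("top");im=get_image("top");h=cv2.cvtColor(im,cv2.COLOR_BGR2HSV)[175:213,385:442]
m=((h[:,:,0]>20)&(h[:,:,0]<36)&(h[:,:,1]>50)).astype(np.uint8)
n,l,s,ce=cv2.connectedComponentsWithStats(m)
for k in range(1,n):
    if s[k,4]>15:print("tag",s[k,4],ray(c,ce[k]+[385,175],.011)[:2])
E
```

```text
t 68.10 p [ 0.3287 -0.2381  0.2109] yaw -1.67 q6 0.697 F [-0.3143  1.443   0.0862] M [ 0.0526  0.0233 -0.0123] w 0.7207 g 0.0
cork [   0    0   70   70 2641] ((461.2652587890625, -41.578834533691406), (226.66873168945312, 222.25961303710938), 88.82366180419922)
cork [ 14  25  16  26 387] ((451.7813720703125, 0.9822635650634766), (48.39791488647461, 80.38176727294922), 88.89433288574219)
mat [   8   14   52   46 1432] ((454.3709716796875, -41.14909362792969), (137.0095672607422, 159.96633911132812), 3.6115548610687256)
vee [ 14   0  48   6 171] ((563.588134765625, -53.74464416503906), (152.29974365234375, 16.283416748046875), 88.82381439208984)
vee [ 43  29  12  17 178] ((451.60089111328125, -84.5834732055664), (35.370811462402344, 51.8656005859375), 87.6623764038086)
tag 52 [ 0.6311 -0.0109]
tag 49 [ 0.6158 -0.1128]
tag 48 [ 0.5901 -0.0137]
```

Both blocks are well within the mat, all three tubes are in the tray, and the nut is loosened one full turn, so I'm handing in the job.

```bash
python3 -c "
from bench import *
print(close_job())"
```

```text
the job is handed in; nothing more can be done
None
```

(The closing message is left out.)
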